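Load the bayonet pot and weigh the batch

ROBOT

A 6-joint arm with a two-finger parallel gripper is mounted at the origin on the work surface; the furniture and walls round the work are solid. World frame = base frame: x ahead of the robot, y to its left, z up, the work surface at z = 0. Lengths are in m, angles in rad, forces in N, time in s.
With the tool pointing down it reaches from about 0.375 to 0.925 m from the base axis. Payload 5.7 kg.
Tool frame: the origin (TCP) lies at the very end of the fingers, on their centre line; the grasp point (between the pads) lies r.pinch_z behind it (r.pinch_z is the distance from the TCP to the grasp point, in m); z points along the fingers, y is the line along which they close (so a half turn about z gives the same grasp; the last joint's range is limited). The gripper opens to 85 mm and grips with 20 to 120 N. Pads are 22 mm wide; open, the fingers measure 114 mm over their backs; the gripper's body (76 mm by 85 mm) begins 54 mm behind the grasp point. The pads swing forward as they close: fully open they stand 13 mm farther back than shut.
Start: joints at [-1.305, 0.359, 1.51, -0, 1.272, -0.115], TCP at [0.223, -0.557, 0.231] pointing down, gripper open.
Joint ranges: [-2.97, 2.97], [-1.01, 2.36], [0.21, 2.38], [-0.96, 4.11], [0.2, 2.71], [-2.98, 2.98]. Speed limits (rad/s): [2.39, 2.39, 3.14, 3.14, 3.14, 3.14].

INTERFACE

Orientations are given as a unit quaternion [x, y, z, w].
In Python, from station import r gives the robot as it stands.
- The arm moves only by the tool play_rows, never from a script. Its argument "motion" is a list that holds one entry, the list of rows, each a list of 7 numbers: the turn, a rotation vector about the tool's x, y, z each as a share of pi rad, from -1 to 1, then the shift along the tool's x, y, z each as a share of 0.1 m, from -1 to 1, then the gripper's target within -1 to 1 (fully open at 1, half-way at 0, shut at -1). In form: [[[ax, ay, az, dx, dy, dz, gripper], ...]]. A call has 1 to 8 rows; each row is the pose to reach, as a shift and turn from the pose commanded when the call began, along the tool's axes at that moment, turning the shorter way round; what a row does not reach only later rows make up. A row lasts 1/12 s, in which the tool goes at most 41.7 mm and 7.16 degrees, less where a joint would pass 70% of its speed; a pose out of reach is approached as far as the arm can. A call with a number of a shift or a turn outside -1 to 1 is refused whole. A call with a gripper value outside its range is refused whole. The fingers move at their own pace and stop on an object; "newtons" is the grip in N (left out, the last holds). Time passes only in rows, so rows that repeat a pose let the fingers close. It gives the time, the measured TCP pose, the force, the opening and the grip force at its end, in the units of the state.
- r.get_state(): the state, without advancing time (a new reading comes with each control period).
- r.capture(name): name is "scene" or "side" or "wrist"; returns (picture, depth): 420x560x3 uint8, red, green, blue; 420x560 float32, m along the optical axis (not along the pixel's ray), 0 where there is no reading.
- r.calibration(name): a dict with "mtx" (3x3 intrinsics, pixels), "k1" (the pictures are not rectified: a ray, as slopes to the right and down, at radius r is drawn at 1 + k1 r^2 times it, then the intrinsics apply), "xyz" and "attitude" of the camera in the world. Camera axes: x right, y up, looking along -z (the intrinsics and any distortion apply to the point x, -y, -z); pixel columns grow to the right and rows downward; lengths in m; the calibration is good to about 2 mm. A picture is of the moment at which its call begins: read the wrist's pose just before it. calibration takes no time and is no camera call; for the wrist camera it gives the pose at the moment of the call.
- r.sign_off(): hands the job in; it is judged then, once.
Trained networks look in the newest picture that a camera, given by its name, has taken for a name from the list of things; names that differ only in an ending like _2 or _b are one class to them, and where a whole thing is asked for, a point or a joint stands for the part that bears it (a point fixed in the world has none). Each returns a list of dicts, best first, with "p" (0 to 1); they miss things now and then, are a little off and sometimes report something else, mostly with a low value. They report only what shows in the picture. A call takes as long as a camera call. They do not tell look-alikes from the thing itself.
- r.search_frame(thing, camera): "position" ([row, column] as shares, 0 to 1, of the picture: columns of its width, rows of its height, amid what is visible of it).
- r.outline_of(thing, camera): "mask" (420x560 bool, what is visible of it) and "position" ([row, column] as shares, 0 to 1, of the picture: columns of its width, rows of its height, amid what is visible of it).
- r.tip_of(thing, camera): "position" ([row, column] as shares, 0 to 1, of the picture: columns of its width, rows of its height: a listed point, or the origin of a listed thing).
The state is a dict: "clock": time; "joint_pos": joint angles; "joint_velocities": joint speeds; "tau": joint torques, N m; "tcp_pos": TCP position; "eef_rot": TCP orientation; "force": force on the tool from outside, world axes, zero at the start; "wrist_torque": the same for the moment, N m; "opening": opening from 0.0 (shut) to 1.0 (fully open); "grip_force": force on a finger pad.
Only numpy, scipy, OpenCV 4.12 (cv2) and the standard library are available. Lean on these libraries where they do the work, as an engineer would, in place of code of your own. Each camera call takes 0.05 s, during which the arm holds its last target. There are 200 camera calls.

TASK

Open the aluminium pot: turn its bayonet cover a quarter turn anticlockwise to free it from its lugs, lift it off and lay it right way up on the round rubber mat. Put every steel bushing from the board into the pot, then slide the pot along its guide, never lifting or tipping it, until it stands centred on the square weighing plate at the other end. Last, press the spring treadle right down to its stop, hold it there for a moment to log the weight, and let it come back up; leave the tape roll, the side cutters and the marker where they lie.

Things in the scene. Friction and masses are not known exactly. Their poses are not given: they have to be found in the camera images.
- pot: Loose round aluminium pot, about 0.75 kg; origin at the centre of the underside of its square foot (132 x 132 x 10 mm), z up, +y along the guide towards the loading end. The foot stands on the guide's bed between the rails, 2 mm play a side, which stop it turning. Rim 58 mm, inner floor 10 mm above the origin; inside diameter 112 mm, wall 5 mm.
- pot_rim (a point): Centre of the pot's mouth, level with the rim, 58 mm above the pot's origin. Outside the wall, just below the rim, are two lugs (out to radius 69 mm) at the pot's +x and -x sides, with stops.
- pot_handle (a point): Middle of the pot's black stub handle, 90 mm from the pot's axis along its +y, 27 mm above its underside. The handle is 16 mm wide (pot's x), 14 mm high, and runs along y from the wall to 125 mm from the axis; its last 12 mm is a flare 24 mm wide, 18 mm high. Pinch it from above across the 16 mm.
- cover: Loose steel bayonet cover, 0.2 kg, a cap 160 mm in diameter, 24 mm high; origin at the centre of the skirt's lower edge, z up. Fitted, it lies 40 mm above the pot's origin. Locked, its x axis lies along the pot's x (within 0.1 rad) and pulling lifts the pot. Turned anticlockwise seen from above by 1.20 to 1.48 rad it lifts straight off; stop at about 1.57. Only light friction resists.
- cover_bar (a point): Grip point of the black bar grip on the cover, on the cover's axis, 46 mm above its origin. The bar runs along the cover's x axis, 90 mm long, 18 mm wide (cover's y); it stands 35 mm above the cap's flat top, its top 59 mm above the cover's origin.
- rest_mat: Round black rubber mat fixed on the board, 180 mm in diameter, 4 mm thick; origin at the centre of its underside, on the board. It lies left or right in front, changing places with the treadle.
- guide: Fixed guide on the board: bed 160 mm (x) by 352 mm (y), 6 mm thick, with rails along its long sides and a bar across each end that stand 14 mm above the board; the bars' inner faces lie 170 mm from its centre. Origin at the centre of its underside; x away from the robot, y along the guide towards the loading end. A grey display head (110 mm long, 40 mm high) stands beyond the far rail at the weighing end.
- weigh_mark (a point): Centre of the flush square steel weighing plate (132 mm), on the bed's top, 80 mm from the guide's centre along its -y. The pot's origin belongs here.
- load_mark (a point): Centre of the white corner marks on the bed's top at the loading end, 80 mm from the guide's centre along its +y; the pot starts within 20 mm of it.
- treadle (a joint): Hinge of the grey treadle plate (108 x 74 mm): 0 at rest with its near edge up, 0.25 rad pressed to its stop; a spring returns it. About 3.5 N at the pad starts it, 9 N holds it at the stop.
- treadle_pad (a point): Point on top of the ribbed near end of the treadle plate, on its centre line, 85 mm from the hinge; press here straight down, about 20 mm to the stop. The hinge runs along y, beyond the pad as seen from the robot; at rest the plate slopes up towards the robot by 0.26 rad. Its fixed base is 125 (x) x 96 mm.
- bushing_0: Steel bushing, 80 g: square foot 28 x 28 x 8 mm with a round boss 18 mm in diameter on it, 26 mm high in all; origin at the centre of the foot's underside, z along the boss (up at the start). Four to six of the six are present, on the board in front of the guide.
- bushing_1: Steel bushing, 80 g: square foot 28 x 28 x 8 mm with a round boss 18 mm in diameter on it, 26 mm high in all; origin at the centre of the foot's underside, z along the boss (up at the start). Four to six of the six are present, on the board in front of the guide.
- bushing_2: Steel bushing, 80 g: square foot 28 x 28 x 8 mm with a round boss 18 mm in diameter on it, 26 mm high in all; origin at the centre of the foot's underside, z along the boss (up at the start). Four to six of the six are present, on the board in front of the guide.
- bushing_3: Steel bushing, 80 g: square foot 28 x 28 x 8 mm with a round boss 18 mm in diameter on it, 26 mm high in all; origin at the centre of the foot's underside, z along the boss (up at the start). Four to six of the six are present, on the board in front of the guide.
- bushing_4: Steel bushing, 80 g: square foot 28 x 28 x 8 mm with a round boss 18 mm in diameter on it, 26 mm high in all; origin at the centre of the foot's underside, z along the boss (up at the start). Four to six of the six are present, on the board in front of the guide.
- bushing_5: Steel bushing, 80 g: square foot 28 x 28 x 8 mm with a round boss 18 mm in diameter on it, 26 mm high in all; origin at the centre of the foot's underside, z along the boss (up at the start). Four to six of the six are present, on the board in front of the guide.
- tape_roll: Bystander: small roll of tape lying flat, 72 mm across, 18 mm high.
- cutters: Bystander: side cutters with orange handles lying flat, 69 x 128 x 13 mm.
- felt_marker: Bystander: felt marker lying flat, 136 mm long, 18 mm thick.
- board: Plywood work board under everything, fixed, 360 x 960 mm, its top 12 mm above its origin, which is 6 mm below the bench top: the board's top is at z = 0.006.
Not all that is in view belongs to the job. Several things have the shape of the cover; the one meant has the colours described above.

How it is judged:
On the way, in this order (a step that is already met when the one before it is completed fails the run):
1. the cover lies right way up on the rubber mat (horizontal distance between cover and rest_mat below 0.03 m and angle between cover's own z axis and vertical below 0.08 rad and height (world z) of cover below 0.018 m and linear speed of cover below 0.02 m/s), for 0.2 s.
2. every bushing is in the pot (horizontal distance between each of bushing_0, bushing_1, bushing_2, bushing_3, bushing_4, bushing_5 and pot below 0.055 m and z of each of bushing_0, bushing_1, bushing_2, bushing_3, bushing_4, bushing_5 in the frame of pot below 0.05 m), for 0.2 s.
3. the pot stands on the weighing plate (horizontal distance between pot and weigh_mark below 0.012 m and linear speed of pot below 0.02 m/s), for 0.2 s.
4. the treadle is down at its stop (value of joint treadle above 0.225 rad), for 0.2 s.
At the end, for the whole second after the job is handed in: The cover lies right way up on the rubber mat, its centre within 30 mm of the mat's; every bushing present is in the pot; the pot stands at rest within 12 mm of the centre of the weighing plate; the treadle, after being pressed to its stop, is back up (all of step 1 and all of step 2 and all of step 3 and value of joint treadle below 0.04 rad); the robot touches nothing.
It fails at once if the pot is lifted more than 15 mm off the guide's bed (height (world z) of pot above 0.027 m).
It fails at once if the pot is tipped by more than about 9 degrees (angle between pot's own z axis and vertical above 0.15 rad).
It fails at once if the tape roll is moved more than 30 mm (distance of tape_roll from where it was at the start of the episode above 0.03 m).
It fails at once if the side cutters is moved more than 30 mm (distance of cutters from where it was at the start of the episode above 0.03 m).
It fails at once if the marker is moved more than 30 mm (distance of felt_marker from where it was at the start of the episode above 0.03 m).
Of bushing_0, bushing_1, bushing_2, bushing_3, bushing_4, bushing_5 only 4 to 6 are there at a start; the rules pass over those that are not, and their reading is None.
At some moment in a run one of bushing_0, bushing_1, bushing_2, bushing_3, bushing_4, bushing_5 may be knocked a few centimetres aside while the robot is not near it.
Once in a run the grip may slacken for a moment while it holds something.
It also fails if it takes over 210 s, if anything falls off the work surface, if the arm or the gripper's body presses on something with over 40 N, if the wrist force passes 120 N, or if a joint passes its speed limit or range.

## Working session

There is one attempt and no reset: what is moved stays moved. The work goes in short steps, Python scripts to look and compute and a tool call to move; the robot and the scene stay as the last step left them, time stands still between calls to the robot, and variables do not carry over. Pictures are saved under pics/ and viewed, at most 14 in all, crops included, and the job is handed in when it is done.

Besides the shell and the picture viewer there is one more tool, called after "Request:" as name([rows], argument=value, ...), one row to a line, values as JSON. play_rows: Moves the arm, as the interface text tells. Its arguments: {"type":"object","properties":{"motion":{"type":"array"},"newtons":{"type":"number"}},"required":["motion"]}

```bash
mkdir -p pics; ls; cat > h.py <<'E'
from station import r
import numpy as np, cv2
from scipy.spatial.transform import Rotation as R
def snap(cam,name=None):
    c=r.calibration(cam); p,d=r.capture(cam)
    if name: cv2.imwrite('pics/'+name+'.png',p[:,:,::-1])
    return c,p,d
def rays(c,uv):
    K=np.array(c['mtx'],float); uv=np.array(uv,float).reshape(-1,2)
    s=(uv-K[[0,1],2])/[K[0,0],K[1,1]]; k=c['k1']; q=s.copy()
    for _ in range(15): q=s/(1+k*(q**2).sum(1,keepdims=True))
    a=np.array(c['attitude'],float)
    M=a if a.shape==(3,3) else R.from_quat(a).as_matrix()
    return np.array(c['xyz'],float),np.c_[q[:,0],-q[:,1],-np.ones(len(q))]@M.T
def atz(c,uv,z):
    o,d=rays(c,uv); return o+d*((z-o[2])/d[:,2])[:,None]
def cloud(c,D):
    h,w=D.shape; u,v=np.meshgrid(np.arange(w),np.arange(h))
    o,d=rays(c,np.c_[u.ravel(),v.ravel()]); P=o+d*D.ravel()[:,None]
    P=P.reshape(h,w,3); P[D<=0]=np.nan; return P
def px(pos): return np.array([pos[1]*560,pos[0]*420])
E
python3 - <<'E'
from h import *
print(r.pinch_z, r.get_state()); 
c,p,d=snap('scene','scene0');print(c)
P=cloud(c,d)
for t in ['pot','pot_handle','cover','cover_bar','rest_mat','treadle_pad','treadle','guide','weigh_mark','load_mark','bushing_0','tape_roll','cutters','felt_marker']:
  for x in r.tip_of(t,'scene')[:8]:
    u=px(x['position']); i=np.clip(u.astype(int),0,[559,419]); print(t,round(x['p'],2),u.round(0),P[i[1],i[0]].round(3))
snap('side','side0')
E
```

```text
pics
0.0187 {'clock': 0.0, 'joint_pos': array([-1.30511740e+00,  3.59549795e-01,  1.51144167e+00,  5.16307179e-06,
        1.27250873e+00, -1.15105773e-01]), 'joint_velocities': array([-1.95612340e-04,  4.73590506e-04, -8.86618659e-04,  1.25472832e-05,
       -4.71506052e-04, -1.20476531e-03]), 'tau': array([ 7.73841311e-04, -5.27618229e+01, -2.78622025e+01, -2.48196175e-04,
        1.28524515e-02, -7.25133191e-06]), 'tcp_pos': array([ 0.22279869, -0.55635805,  0.23042341]), 'eef_rot': array([ 9.81929758e-01,  1.89243338e-01, -6.92783850e-05, -9.51253081e-04]), 'force': array([-0.6990283 , -0.40803384,  0.4809029 ]), 'wrist_torque': array([-0.02229882, -0.01048514,  0.01147771]), 'grip_force': 0.0, 'opening': 1.000726353997301}
{'mtx': array([[422.14104348,   0.        , 274.03614015],
       [  0.        , 422.14104348, 206.26399312],
       [  0.        ,   0.        ,   1.        ]]), 'k1': -0.08525783609263231, 'xyz': array([-0.33654988,  0.75158802,  0.91028953]), 'attitude': array([-0.18732523,  0.39075111,  0.81859012, -0.37700535])}
pot 0.96 [249. 202.] [0.548 0.124 0.069]
pot_handle 0.56 [226. 205.] [0.649 0.149 0.01 ]
cover 0.89 [215. 327.] [0.232 0.475 0.05 ]
cover 0.74 [253. 195.] [0.565 0.098 0.071]
cover 0.66 [122. 293.] [0.506 0.598 0.021]
cover_bar 0.92 [247. 179.] [0.615 0.083 0.106]
cover_bar 0.75 [121. 281.] [0.516 0.589 0.051]
cover_bar 0.67 [213. 321.] [0.24  0.472 0.058]
rest_mat 0.6 [208. 261.] [0.463 0.346 0.008]
rest_mat 0.39 [339. 148.] [ 0.64  -0.409  0.017]Traceback (most recent call last):
  File "<stdin>", line 6, in <module>
ValueError: it knows: board, bushing, cover, cover_bar, cutters, felt_marker, guide, load_mark, pot, pot_handle, pot_rim, rest_mat, tape_roll, treadle_pad, weigh_mark
```

```bash
python3 - <<'E'
from h import *
for cam in ['scene','side']:
  c,p,d=snap(cam,cam+'1')
  P=cloud(c,d); print(cam)
  for t in ['pot','pot_handle','cover','cover_bar','rest_mat','treadle_pad','guide','weigh_mark','load_mark','bushing_0','tape_roll','cutters','felt_marker']:
    for x in r.tip_of(t,cam)[:8]:
      u=px(x['position']); i=np.clip(u.astype(int),0,[559,419]); print(t,round(x['p'],2),u.round(0),P[i[1],i[0]].round(3))
E
```

```text
scene
pot 0.94 [248. 198.] [0.562 0.121 0.071]
pot_handle 0.93 [227. 202.] [0.654 0.141 0.016]
pot_handle 0.18 [267. 191.] [0.549 0.047 0.075]
cover 0.89 [250. 191.] [0.588 0.088 0.074]
cover 0.86 [217. 330.] [0.236 0.467 0.026]
cover 0.79 [120. 290.] [0.512 0.6   0.026]
cover_bar 0.96 [121. 280.] [0.516 0.59  0.056]
cover_bar 0.74 [213. 323.] [0.24  0.475 0.057]
cover_bar 0.72 [249. 177.] [0.609 0.074 0.109]
cover_bar 0.31 [253. 203.] [0.546 0.113 0.061]
rest_mat 0.93 [208. 260.] [0.472 0.344 0.007]
guide 0.76 [265. 191.] [0.55  0.055 0.075]
weigh_mark 0.69 [281. 181.] [ 0.636 -0.09   0.007]
load_mark 0.69 [249. 176.] [0.664 0.034 0.071]
bushing_0 0.6 [299. 213.] [ 0.453 -0.011  0.005]
bushing_0 0.59 [273. 225.] [0.445 0.113 0.028]
bushing_0 0.56 [254. 242.] [0.436 0.198 0.013]
bushing_0 0.38 [289. 221.] [0.443 0.042 0.006]
tape_roll 0.46 [316. 161.] [ 0.647 -0.284  0.008]
cutters 0.52 [182. 228.] [0.655 0.326 0.002]
cutters 0.43 [339. 147.] [ 0.665 -0.436  0.005]
felt_marker 0.6 [339. 151.] [0.222 0.087 0.391]
side
pot 0.85 [332. 229.] [0.586 0.003 0.062]
cover 0.95 [277. 187.] [0.
[... 323 characters left out ...]
 0.245 -0.579  0.412]
rest_mat 0.63 [276. 201.] [0.481 0.395 0.012]
treadle_pad 0.56 [318. 304.] [ 0.448 -0.344  0.057]
treadle_pad 0.37 [274. 225.] [0.44  0.174 0.014]
guide 0.6 [346. 244.] [ 0.622 -0.016  0.014]
weigh_mark 0.71 [353. 254.] [ 0.626 -0.076  0.015]
weigh_mark 0.34 [273. 223.] [0.435 0.188 0.016]
bushing_0 0.58 [299. 286.] [ 0.435 -0.206  0.017]
bushing_0 0.48 [282. 230.] [0.452 0.096 0.026]
bushing_0 0.46 [296. 253.] [ 0.465 -0.049  0.02 ]
bushing_0 0.42 [273. 224.] [0.437 0.177 0.013]
bushing_0 0.41 [288. 242.] [0.458 0.029 0.017]
tape_roll 0.65 [379. 293.] [ 0.611 -0.293  0.025]
cutters 0.58 [321. 205.] [0.591 0.152 0.077]
felt_marker 0.92 [415. 331.] [ 0.634 -0.428  0.02 ]
```

View pics/scene0.png

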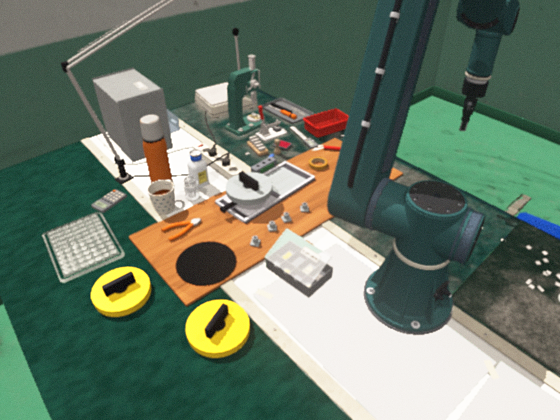

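```bash
ls pics
```

```text
scene0.png
scene1.png
side1.png
```

View pics/side1.png

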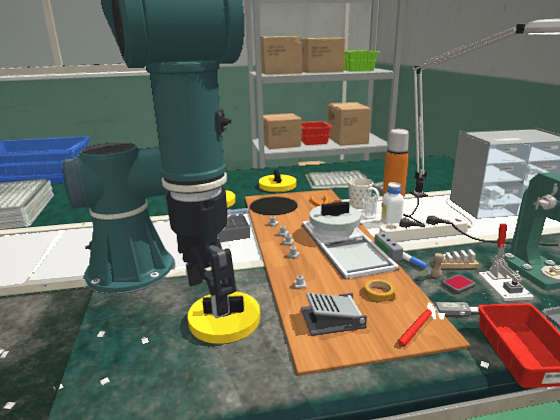

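Seen: the steel cover with its black bar is on the pot at scene (249,185). The look-alikes are yellow caps at scene (121,290) and (218,327) and side (224,318). Only the first is steel-coloured and on the pot, so I'll confirm it in a crop. There are about five bushings, running from scene (255,240) to (304,207), with a fifth at side (299,283). The mat is at (207,262).

```bash
python3 - <<'E'
from h import *
c,p,d=snap('scene'); P=cloud(c,d)
cv2.imwrite('pics/crop0.png',cv2.resize(p[150:270,190:340],None,fx=5,fy=5,interpolation=cv2.INTER_CUBIC)[:,:,::-1])
g=p.max(2)
reg=(abs(P[...,0]-.6)<.15)&(abs(P[...,1]-.09)<.15)
m=reg&(P[...,2]>.095)&(P[...,2]<.125); q=P[m]
print('bar',len(q),np.median(q,0)); 
e=np.linalg.eigh(np.cov(q[:,:2].T))[1][:,1]; print('bar ang',np.arctan2(e[1],e[0]))
m=reg&(abs(P[...,2]-.076)<.005); q=P[m][:,:2].astype(np.float32); print('cap',cv2.minEnclosingCircle(q),np.median(P[m],0))
for x in r.outline_of('rest_mat','scene')[:1]:
    v,u=np.nonzero(x['mask']); print('mat',x['p'],cv2.fitEllipse(np.c_[u,v].astype(np.float32))[0]); w=atz(c,np.c_[u,v],.010)[:,:2]; print(cv2.minEnclosingCircle(w.astype(np.float32)),w.mean(0))
c,p,d=snap('side'); P=cloud(c,d)
for x in r.outline_of('rest_mat','side')[:1]:
    v,u=np.nonzero(x['mask']); w=atz(c,np.c_[u,v],.010)[:,:2]; print('mat side',cv2.minEnclosingCircle(w.astype(np.float32)))
# treadle top plate
m=(abs(P[...,0]-.47)<.12)&(abs(P[...,1]+.33)<.12)&(P[...,2]>.02)
q=P[m]; print('treadle',q.min(0),q.max(0),np.median(q,0))
E
```

```text
bar 136 [0.60748281 0.07909439 0.10624215]
bar ang -3.0871622767993703
cap ((0.6116886138916016, 0.07388653606176376), 0.08234764635562897) [0.60021915 0.08904706 0.07359868]
mat 0.65 (205.86614990234375, 263.1375427246094)
((0.46109870076179504, 0.35542288422584534), 0.09031122922897339) [0.45855189 0.35625733]
mat side ((0.46017196774482727, 0.36167415976524353), 0.09948490560054779)
treadle [ 0.42938031 -0.38891142  0.02001164] [ 0.58978138 -0.25281158  0.06244266] [ 0.48833005 -0.34706382  0.0434461 ]
```

View pics/crop0.png

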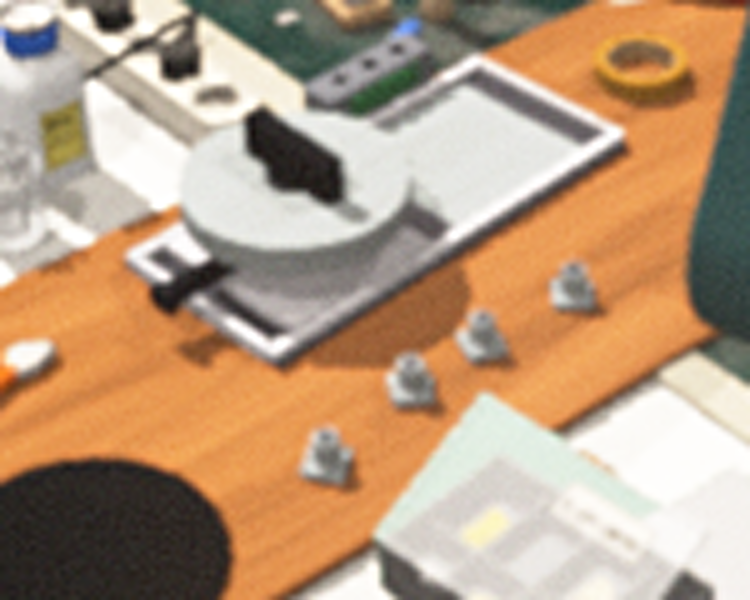

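Confirmed: the steel cover with the black bar is on the pot, at crop (295,160), and it's locked with its bar along the guide's x. Moving above it.

Request:
play_rows([
  [[0, 0, 0.1212, 0.92, -0.68, 0, 1], [0, 0, 0.1212, 0.92, -0.68, 0, 1], [0, 0, 0.1212, 0.92, -0.68, 0, 1], [0, 0, 0.1212, 0.92, -0.68, 0, 1]],
], newtons=60)

```text
clock: 2.28
tcp_pos: [0.285, -0.454, 0.231]
eef_rot: [1.0, -0.002, 0.0, -0.002]
force: [-0.5, -0.2, 0.0]
opening: 1.003
grip_force: 0.0
```

Request:
play_rows([
  [[0, 0, 0, 0.6, -1, -0.5, 1], [0, 0, 0, 0.6, -1, -0.5, 1], [0, 0, 0, 0.6, -1, -0.5, 1], [0, 0, 0, 0.6, -1, -0.5, 1]],
])

```text
clock: 2.62
tcp_pos: [0.3462, -0.3561, 0.2842]
eef_rot: [1.0, 0.002, 0.002, 0.0]
force: [-0.1, 0.5, 0.2]
opening: 1.002
grip_force: 0.0
```

Request:
play_rows([
  [[0, 0, 0, 0.6, -1, 0, 1], [0, 0, 0, 0.6, -1, 0, 1], [0, 0, 0, 0.6, -1, 0, 1]],
])

```text
clock: 2.87
tcp_pos: [0.4038, -0.2584, 0.2815]
eef_rot: [1.0, 0.0, 0.0, -0.0]
force: [0.9, 0.2, 0.9]
opening: 1.0
grip_force: 0.0
```

Request:
play_rows([
  [[0, 0, 0, 0.6, -1, 0, 1], [0, 0, 0, 0.6, -1, 0, 1], [0, 0, 0, 0.6, -1, 0, 1]],
])

```text
clock: 3.12
tcp_pos: [0.4642, -0.1579, 0.2815]
eef_rot: [1.0, 0.001, 0.0, -0.0]
force: [0.2, -0.6, 0.0]
opening: 0.997
grip_force: 0.0
```

Request:
play_rows([
  [[0, 0, 0, 0.6, -1, 0, 1], [0, 0, 0, 0.6, -1, 0, 1], [0, 0, 0, 0.6, -1, 0, 1]],
])

```text
clock: 3.37
tcp_pos: [0.5245, -0.0577, 0.2814]
eef_rot: [1.0, 0.001, 0.001, -0.0]
force: [0.3, -0.8, 1.1]
opening: 0.999
grip_force: 0.0
```

Request:
play_rows([
  [[0, 0, 0, 0.4, -1, 0, 1], [0, 0, 0, 0.4, -1, 0, 1], [0, 0, 0, 0.4, -1, 0, 1], [0, 0, 0, 0.4, -1, 0, 1], [0, 0, 0, 0.4, -1, 0, 1]],
])

```text
clock: 3.78
tcp_pos: [0.5636, 0.0409, 0.281]
eef_rot: [1.0, 0.002, -0.0, 0.0]
force: [0.3, -0.2, -0.1]
opening: 0.999
grip_force: 0.0
```

```bash
python3 - <<'E'
from h import *
s=r.get_state(); print(s['clock'],s['tcp_pos'],s['eef_rot'],s['joint_pos'].round(2))
c,p,d=snap('wrist','w0'); P=cloud(c,d); print(c['xyz'],c['attitude'],c['mtx'][0,0],np.nanmin(d[d>0]))
for t in ['cover_bar','cover','pot_handle','weigh_mark','bushing_0','bushing_0']:
  for x in r.tip_of(t,'wrist')[:6]:
    u=px(x['position']); i=np.clip(u.astype(int),0,[559,419]); print(t,round(x['p'],2),u.round(0),P[i[1],i[0]].round(3))
m=(P[...,2]>.100)&(P[...,2]<.12)&(abs(P[...,0]-.61)<.08)&(abs(P[...,1]-.075)<.08); q=P[m]
rc=cv2.minAreaRect(q[:,:2].astype(np.float32)); print(len(q),q.mean(0),rc)
m=(abs(P[...,2]-.076)<.006)&(abs(P[...,0]-.61)<.12)&(abs(P[...,1]-.075)<.12); print('cap',cv2.minEnclosingCircle(P[m][:,:2].astype(np.float32)),np.median(P[m],0))
E
```

```text
3.7833 [0.56358951 0.04093005 0.28099072] [ 9.99998461e-01  1.73422427e-03 -1.07474765e-04  2.44603372e-04] [-0.05  0.27  1.52 -0.    1.36  1.52]
[0.63736485 0.0420131  0.42321374] [-0.10334576  0.10188797 -0.69829365  0.70094541] 348.07896548354006 0.059410017
cover_bar 0.71 [244. 133.] [0.618 0.072 0.111]
cover 0.92 [245. 133.] [0.618 0.072 0.111]
pot_handle 0.92 [166. 140.] [0.61  0.152 0.076]
weigh_mark 0.76 [392. 117.] [ 0.631 -0.09   0.012]
bushing_0 0.94 [340. 254.] [ 0.467 -0.036  0.026]
bushing_0 0.72 [278. 253.] [0.469 0.042 0.029]
bushing_0 0.67 [455. 264.] [ 0.449 -0.19   0.017]
bushing_0 0.58 [166. 266.] [0.444 0.187 0.016]
bushing_0 0.27 [244. 136.] [0.616 0.072 0.111]
bushing_0 0.94 [340. 254.] [ 0.467 -0.036  0.026]
bushing_0 0.72 [278. 253.] [0.469 0.042 0.029]
bushing_0 0.67 [455. 264.] [ 0.449 -0.19   0.017]
bushing_0 0.58 [166. 266.] [0.444 0.187 0.016]
bushing_0 0.27 [244. 136.] [0.616 0.072 0.111]
2089 [0.61840285 0.07359748 0.10989875] ((0.6166089177131653, 0.07403451204299927), (0.08967625349760056, 0.018415942788124084), 2.934112548828125)
cap ((0.6163069009780884, 0.07396672666072845), 0.08038932830095291) [0.6208919  0.06907191 0.07563477]
```

View pics/w0.png

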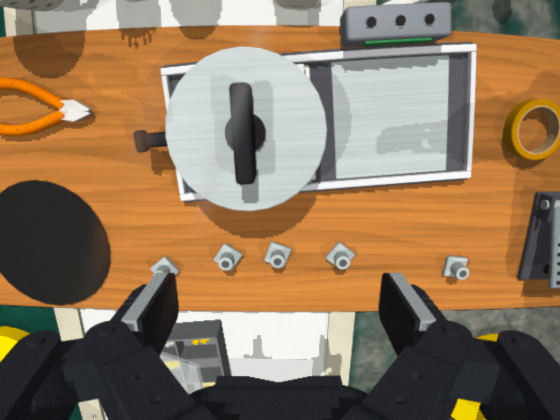

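This wrist view shows the cover bar at (243,133) and five bushings at (164,268), (228,258), (277,255), (341,257) and (457,267). The mat is at (50,240), the cutters at (45,105), the tape at (537,128) and the treadle at the right edge. I'll grasp the bar.

Request:
play_rows([
  [[0, 0, -0.016, 0.53, -0.33, 0.5, 1], [0, 0, -0.016, 0.53, -0.33, 1, 1], [0, 0, -0.016, 0.53, -0.33, 1, 1], [0, 0, -0.016, 0.53, -0.33, 1, 1], [0, 0, -0.016, 0.53, -0.33, 1, 1]],
])

```text
clock: 4.55
tcp_pos: [0.6145, 0.0729, 0.1793]
eef_rot: [1.0, 0.025, -0.003, 0.0]
force: [-0.4, -0.6, 0.9]
opening: 1.002
grip_force: 0.0
```

Request:
play_rows([
  [[0, 0, 0, 0, 0, 0.3, 1], [0, 0, 0, 0, 0, 0.6, 1], [0, 0, 0, 0, 0, 0.8, 1], [0, 0, 0, 0, 0, 0.98, 1], [0, 0, 0, 0, 0, 0.98, 1]],
])

```text
clock: 4.97
tcp_pos: [0.6145, 0.0725, 0.0826]
eef_rot: [1.0, 0.025, -0.001, 0.0]
force: [-1.2, 0.0, -0.1]
opening: 1.001
grip_force: 0.0
```

Request:
play_rows([
  [[0, 0, 0, 0, 0, 0, -1], [0, 0, 0, 0, 0, 0, -1], [0, 0, 0, 0, 0, 0, -1], [0, 0, 0, 0, 0, 0, -1], [0, 0, 0, 0, 0, 0, -1], [0, 0, 0, 0, 0, 0, -1], [0, 0, 0, 0, 0, 0, -1], [0, 0, 0, 0, 0, 0, -1]],
], newtons=60)

```text
clock: 5.63
tcp_pos: [0.6169, 0.0734, 0.0846]
eef_rot: [1.0, 0.025, 0.001, -0.0]
force: [-0.9, 0.4, 6.6]
opening: 0.202
grip_force: 60.3
```

```bash
python3 - <<'E'
from h import *
s=r.get_state(); print(s['clock'],s['tcp_pos'],s['eef_rot'],s['joint_pos'].round(2),s['opening'],s['grip_force'],s['force'])
E
```

```text
5.6333 [0.61690131 0.07344886 0.08456481] [ 9.99682236e-01  2.51906189e-02  9.25881861e-04 -5.38939069e-05] [0.01 0.54 1.61 0.   0.99 1.53] 0.20151625200901926 60.31562805175781 [-0.89592732  0.3740918   6.58094525]
```

Request:
play_rows([
  [[0, 0, -0.03, 0, 0, -0.02, -1], [0, 0, -0.06, 0, 0, -0.02, -1], [0, 0, -0.09, 0, 0, -0.02, -1], [0, 0, -0.12, 0, 0, -0.02, -1], [0, 0, -0.15, 0, 0, -0.02, -1], [0, 0, -0.18, 0, 0, -0.02, -1], [0, 0, -0.217, 0, 0, -0.02, -1], [0, 0, -0.217, 0, 0, -0.02, -1]],
])

```text
clock: 6.3
tcp_pos: [0.6157, 0.0734, 0.0851]
eef_rot: [0.933, 0.36, -0.0, -0.0]
force: [-0.2, -0.7, -2.0]
opening: 0.196
grip_force: 59.1
```

Request:
play_rows([
  [[0, 0, -0.03, 0, 0, 0, -1], [0, 0, -0.06, 0, 0, 0, -1], [0, 0, -0.09, 0, 0, 0, -1], [0, 0, -0.12, 0, 0, 0, -1], [0, 0, -0.15, 0, 0, 0, -1], [0, 0, -0.18, 0, 0, 0, -1], [0, 0, -0.217, 0, 0, 0, -1], [0, 0, -0.217, 0, 0, 0, -1]],
])

```text
clock: 6.97
tcp_pos: [0.6159, 0.0734, 0.0851]
eef_rot: [0.76, 0.65, -0.0, -0.0]
force: [-0.1, -0.5, -1.9]
opening: 0.196
grip_force: 59.1
```

```bash
python3 - <<'E'
from h import *
s=r.get_state(); print(s['clock'],s['tcp_pos'],2*np.arctan2(s['eef_rot'][1],s['eef_rot'][0]),s['opening'],s['grip_force'],s['force'],s['wrist_torque'])
c,p,d=snap('wrist'); cs,ps,ds=snap('side')
P=cloud(cs,ds)
cv2.imwrite('pics/turned.png',np.hstack([cv2.resize(p,(440,330)),cv2.resize(ps[180:270,270:390],(440,330))])[:,:,::-1][:, :800])
P=cloud(c,d)
# guide yaw from rail tops (white, z~.02)
m=(abs(P[...,2]-.020)<.003)&(p.min(2)>150)&(abs(P[...,1])<.3)&(P[...,0]>.48)&(P[...,0]<.72)
q=P[m][:,:2].astype(np.float32); print(len(q),cv2.minAreaRect(q))
E
```

```text
6.9667 [0.61586874 0.0733872  0.08514143] 1.4145658214260695 0.19621142123438154 59.063122272491455 [-0.12135309 -0.53460305 -1.90979877] [ 0.02036272 -0.0218894  -0.01335303]
3841 ((0.6179744005203247, 0.05109356343746185), (0.15195071697235107, 0.23134265840053558), 4.690074920654297)
```

View pics/turned.png

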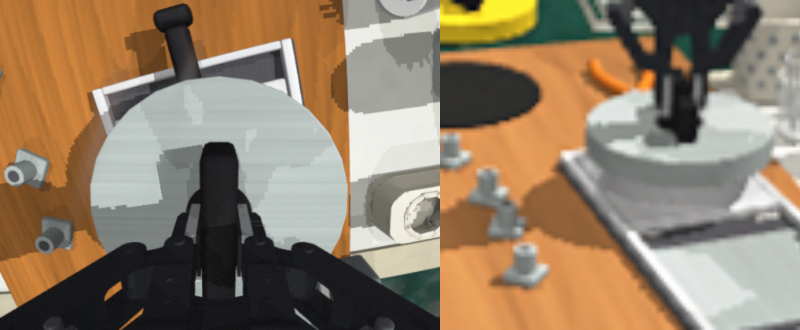

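The wrist half shows the bar gripped and along the handle direction, so the cover is turned 1.33 rad relative to the guide. I'll lift it gently and check the force.

Request:
play_rows([
  [[0, 0, 0, 0, 0, -0.04, -1], [0, 0, 0, 0, 0, -0.08, -1], [0, 0, 0, 0, 0, -0.1, -1], [0, 0, 0, 0, 0, -0.1, -1]],
])

```text
clock: 7.4
tcp_pos: [0.6167, 0.0734, 0.0962]
eef_rot: [0.761, 0.649, 0.001, 0.0]
force: [0.3, 0.5, -0.8]
opening: 0.201
grip_force: 59.1
```

```bash
python3 - <<'E'
from h import *
s=r.get_state(); print(s['clock'],s['tcp_pos'],s['opening'],s['grip_force'],s['force'],s['wrist_torque'])
E
```

```text
7.4 [0.6167424  0.07338772 0.09623364] 0.20098157957344948 59.06109631061554 [ 0.28081298  0.5475015  -0.78646765] [-0.03277631  0.03250054 -0.01735554]
```

Request:
play_rows([
  [[0, 0, 0, 0, 0, -0.3, -1], [0, 0, 0, 0, 0, -0.6, -1], [0, 0, 0, 0, 0, -0.8, -1], [0, 0, 0, 0, 0, -0.8, -1]],
], newtons=100)

```text
clock: 7.73
tcp_pos: [0.6195, 0.0734, 0.1803]
eef_rot: [0.761, 0.649, 0.003, 0.003]
force: [0.4, -0.3, -1.0]
opening: 0.191
grip_force: 100.6
```

Request:
play_rows([
  [[0, 0, 0, 0.28, -0.22, 0, -1], [0, 0, 0, 0.57, -0.44, 0, -1], [0, 0, 0, 0.85, -0.66, 0, -1]],
])

```text
clock: 7.98
tcp_pos: [0.5632, 0.1681, 0.1744]
eef_rot: [0.761, 0.648, -0.0, -0.0]
force: [0.4, -0.2, -1.3]
opening: 0.191
grip_force: 100.4
```

Request:
play_rows([
  [[0, 0, 0, 0.28, -0.22, 0, -1], [0, 0, 0, 0.57, -0.44, 0, -1], [0, 0, 0, 0.85, -0.66, 0, -1], [0, 0, 0, 0.85, -0.66, 0, -1]],
])

```text
clock: 8.32
tcp_pos: [0.5078, 0.2665, 0.1741]
eef_rot: [0.759, 0.651, -0.001, -0.002]
force: [-0.1, -1.0, -1.0]
opening: 0.192
grip_force: 100.5
```

```bash
python3 - <<'E'
from h import *
s=r.get_state(); print(s['clock'],s['tcp_pos'],s['eef_rot'],s['opening'],s['grip_force'],s['force'])
for cam in ['wrist','scene','side']:
  c,p,d=snap(cam,'mat_'+cam); P=cloud(c,d)
  m=(p.max(2)<60)&(P[...,2]<.02)&(abs(P[...,2]-.010)<.008)&(np.hypot(P[...,0]-.46,P[...,1]-.356)<.12)
  q=P[m][:,:2].astype(np.float32); print(cam,len(q),len(q)>20 and (cv2.minEnclosingCircle(q),q.mean(0)))
  b=[x for x in r.tip_of('cover_bar',cam)][:3]
  for x in b:
    u=px(x['position']); i=np.clip(u.astype(int),0,[559,419]); print('bar',round(x['p'],2),u.round(0),P[i[1],i[0]].round(3))
E
```

```text
8.3167 [0.50782949 0.26654871 0.17414723] [ 0.75938603  0.65063645 -0.00081485 -0.00210022] 0.19155894327572356 100.48749804496765 [-0.12819826 -0.95496295 -1.01501225]
wrist 19122 (((0.4677070081233978, 0.3535470962524414), 0.08867979794740677), array([0.467151 , 0.3868111], dtype=float32))
bar 0.58 [279. 293.] [0.51  0.274 0.2  ]
scene 1940 (((0.46298253536224365, 0.352669358253479), 0.08973150700330734), array([0.4608749, 0.3559086], dtype=float32))
bar 0.98 [217. 192.] [0.475 0.281 0.224]
bar 0.78 [214. 325.] [0.231 0.478 0.058]
bar 0.69 [119. 281.] [0.518 0.593 0.056]
side 631 (((0.4651772081851959, 0.344531774520874), 0.0878087654709816), array([0.46532044, 0.3386294 ], dtype=float32))
bar 0.95 [289. 166.] [0.503 0.223 0.199]
bar 0.67 [223. 303.] [ 0.245 -0.292  0.054]
bar 0.62 [212. 192.] [0.247 0.445 0.052]
```

Request:
play_rows([
  [[0, 0, 0, 0.4, -0.28, 0, -1], [0, 0, 0, 0.8, -0.57, 0.2, -1], [0, 0, 0, 0.8, -0.57, 0.5, -1], [0, 0, 0, 0.8, -0.57, 0.8, -1], [0, 0, 0, 0.8, -0.57, 0.95, -1], [0, 0, 0, 0.8, -0.57, 0.95, -1]],
])

```text
clock: 9.12
tcp_pos: [0.4663, 0.3477, 0.0765]
eef_rot: [0.761, 0.649, -0.004, -0.001]
force: [-0.2, -0.9, -2.0]
opening: 0.192
grip_force: 100.5
```

Request:
play_rows([
  [[0, 0, 0, 0, 0, 0.1, -1], [0, 0, 0, 0, 0, 0.2, -1], [0, 0, 0, 0, 0, 0.28, -1], [0, 0, 0, 0, 0, 0.32, -1], [0, 0, 0, 0, 0, 0.35, -1], [0, 0, 0, 0, 0, 0.36, -1]],
])

```text
clock: 9.62
tcp_pos: [0.4686, 0.3497, 0.0442]
eef_rot: [0.76, 0.649, 0.0, -0.0]
force: [-0.3, 0.4, -3.4]
opening: 0.189
grip_force: 100.5
```

```bash
python3 - <<'E'
from h import *
s=r.get_state(); print(s['clock'],s['tcp_pos'],s['eef_rot'],s['opening'],s['grip_force'],s['force'])
E
```

```text
9.6167 [0.46864172 0.34969267 0.04418787] [ 7.60499379e-01  6.49338657e-01  1.90729787e-05 -5.07299488e-05] 0.189431679223401 100.45105218887329 [-0.32587804  0.39714779 -3.353103  ]
```

Request:
play_rows([
  [[0, 0, 0, 0, 0, 0.01, -1], [0, 0, 0, 0, 0, 0.015, -1], [0, 0, 0, 0, 0, 0.015, 1], [0, 0, 0, 0, 0, 0.015, 1], [0, 0, 0, 0, 0, 0.015, 1], [0, 0, 0, 0, 0, 0.015, 1], [0, 0, 0, 0, 0, 0, 1], [0, 0, 0, 0, 0, -0.1, 1]],
])

```text
clock: 10.28
tcp_pos: [0.4675, 0.3493, 0.0535]
eef_rot: [0.76, 0.649, -0.001, -0.0]
force: [0.2, -0.4, -0.2]
opening: 0.997
grip_force: 0.0
```

Request:
play_rows([
  [[0, 0, 0, 0, 0, -0.3, 1], [0, 0, 0, 0, 0, -0.6, 1], [0, 0, 0, 0, 0, -1, 1], [0, 0, 0, 0, 0, -1, 1]],
])

```text
clock: 10.62
tcp_pos: [0.4727, 0.3524, 0.1624]
eef_rot: [0.76, 0.65, 0.006, 0.001]
force: [1.7, 0.0, 0.9]
opening: 0.997
grip_force: 0.0
```

Request:
play_rows([
  [[0, 0, 0, -0.3, 0, -0.4, 1], [0, 0, 0, -0.6, 0, -0.8, 1], [0, 0, 0, -1, 0, -1, 1], [0, 0, 0, -1, 0, -1, 1]],
])

```text
clock: 10.95
tcp_pos: [0.4535, 0.249, 0.2585]
eef_rot: [0.76, 0.649, 0.002, 0.001]
force: [0.5, -0.3, -0.0]
opening: 1.001
grip_force: 0.0
```

```bash
python3 - <<'E'
from h import *
s=r.get_state(); print(s['clock'],s['tcp_pos'],s['eef_rot'],s['opening'],s['grip_force'],s['force'])
c,p,d=snap('wrist','w1'); P=cloud(c,d)
m=(abs(P[...,2]-.034)<.005)&(np.hypot(P[...,0]-.467,P[...,1]-.35)<.1); q=P[m][:,:2].astype(np.float32); print('cap',cv2.minEnclosingCircle(q),np.median(P[m],0))
z=P[m]; A=np.c_[z[:,:2],np.ones(len(z))]; print('tilt',np.linalg.lstsq(A,z[:,2],rcond=None)[0])
for x in r.tip_of('bushing_0','wrist'):
    u=px(x['position']); i=np.clip(u.astype(int),0,[559,419]); print('bush',round(x['p'],2),u.round(0),P[i[1],i[0]].round(3))
E
```

```text
10.95 [0.45350798 0.24902343 0.25848066] [0.760395   0.64945613 0.00204426 0.00141034] 1.0006506568641305 0.0 [ 0.50365492 -0.26508034 -0.00787601]
cap ((0.4691105782985687, 0.34902164340019226), 0.08044169098138809) [0.46896648 0.35227768 0.03365692]
tilt [-8.61209186e-05 -1.47334190e-03  3.42780314e-02]
bush 0.75 [296. 284.] [0.455 0.115 0.016]
bush 0.64 [303. 361.] [ 0.448 -0.003  0.015]
bush 0.56 [271. 226.] [0.438 0.199 0.027]
bush 0.41 [276.  80.] [0.469 0.348 0.07 ]
```

View pics/w1.png

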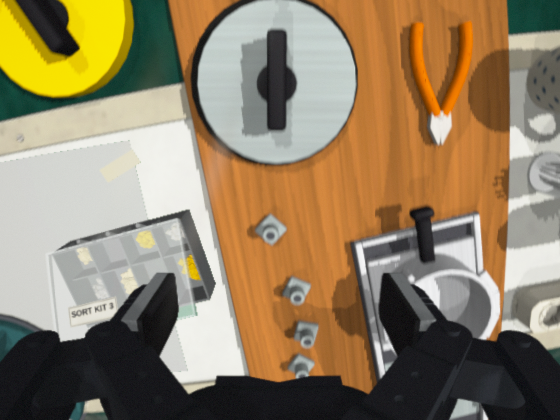

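The cover lies flat on the mat within about 7 mm of its centre, and the open pot is at (440,300). Bushings show at (270,230), (296,290), (306,334) and (301,368). Next I'll move over the row and measure them.

Request:
play_rows([
  [[0, 0, 0, -0.4, 0.19, 0, 1], [0, 0, 0, -0.8, 0.19, 0, 1], [0, 0, 0, -0.98, 0.19, 0, 1], [0, 0, 0, -0.98, 0.19, 0, 1]],
])

```text
clock: 11.38
tcp_pos: [0.4553, 0.1489, 0.2537]
eef_rot: [0.761, 0.648, -0.001, -0.0]
force: [-0.2, 0.9, 0.3]
opening: 0.994
grip_force: 0.0
```

Request:
play_rows([
  [[0, 0, 0, -0.4, 0.19, 0, 0], [0, 0, 0, -0.8, 0.19, 0, 0], [0, 0, 0, -0.98, 0.19, 0, 0], [0, 0, 0, -0.98, 0.19, 0, 0], [0, 0, 0, -0.98, 0.19, 0, 0]],
])

```text
clock: 11.8
tcp_pos: [0.4601, 0.052, 0.254]
eef_rot: [0.761, 0.649, 0.0, -0.001]
force: [0.4, 0.3, -0.5]
opening: 0.498
grip_force: 0.0
```

```bash
cat >> h.py <<'E'
def bushes(P):
    """boss tops (z~.032) on board in front of guide"""
    m=((abs(P[...,2]-.032)<.006)&(P[...,0]>.38)&(P[...,0]<.52)&(P[...,1]>-.26)&(P[...,1]<.25)).astype(np.uint8)
    n,l,st,ce=cv2.connectedComponentsWithStats(m)
    out=[]
    for i in range(1,n):
        if st[i,4]>25:
            q=P[l==i]; (x,y),rad=cv2.minEnclosingCircle(q[:,:2].astype(np.float32)); out.append((round(x,4),round(y,4),round(rad,4),int(st[i,4]),ce[i].round(0).tolist()))
    return out
def to(tgt,turn=0):
    s=r.get_state(); M=R.from_quat(s['eef_rot']).as_matrix()
    print('tcp',s['tcp_pos'].round(4),'yaw',round(np.arctan2(M[1,0],M[0,0]),4),'shift/0.1',(M.T@(np.array(tgt)-s['tcp_pos'])/.1).round(3))
E
python3 - <<'E'
from h import *
s=r.get_state(); print(s['clock'],s['tcp_pos'],s['opening'])
c,p,d=snap('wrist','w2'); P=cloud(c,d)
for b in bushes(P): print(b)
for x in r.tip_of('bushing_0','wrist'):
    u=px(x['position']); i=np.clip(u.astype(int),0,[559,419]); print('bush',round(x['p'],2),u.round(0),atz(c,u,.006).round(3))
m=(abs(P[...,2]-.070)<.003)&(np.hypot(P[...,0]-.617,P[...,1]-.074)<.09); q=P[m][:,:2].astype(np.float32); print('rim',len(q),cv2.minEnclosingCircle(q))
E
```

```text
11.8 [0.46006155 0.05198021 0.25398118] 0.49785360600665124
(0.437, 0.1905, 0.0091, 268, [232.0, 49.0])
(0.4559, 0.1064, 0.0091, 239, [265.0, 131.0])
(0.4597, 0.0429, 0.009, 220, [279.0, 190.0])
(0.4459, -0.0101, 0.0092, 205, [274.0, 237.0])
(0.4415, -0.1937, 0.0093, 158, [293.0, 368.0])
bush 0.97 [236.  53.] [[0.438 0.19  0.006]]
bush 0.91 [296. 359.] [[ 0.445 -0.198  0.006]]
bush 0.88 [278. 186.] [[0.459 0.043 0.006]]
bush 0.7 [267. 129.] [[0.458 0.108 0.006]]
bush 0.62 [360. 208.] [[0.549 0.001 0.006]]
bush 0.58 [274. 230.] [[ 0.446 -0.009  0.006]]
rim 2175 ((0.6153923869132996, 0.07375938445329666), 0.06841946393251419)
```

View pics/w2.png

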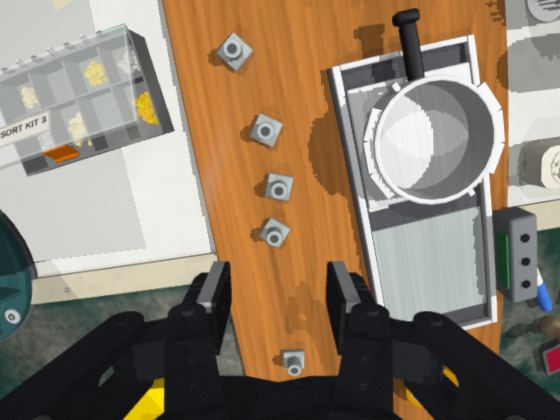

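Five bushings show at (232,49), (265,131), (279,190), (274,237) and (293,368). The fourth was knocked toward the third since the first look. Pot mouth is at (433,140), matching world (0.615,0.074). Picking the third one first.

Request:
play_rows([
  [[0, 0, -0.0497, -0.091, 0.01, 0.4, 0], [0, 0, -0.0497, -0.091, 0.01, 0.8, 0], [0, 0, -0.0497, -0.091, 0.01, 1, 0], [0, 0, -0.0497, -0.091, 0.01, 1, 0]],
])

```text
clock: 12.23
tcp_pos: [0.4559, 0.044, 0.1503]
eef_rot: [0.707, 0.707, -0.003, -0.003]
force: [-0.6, 0.4, -1.0]
opening: 0.498
grip_force: 0.0
```

Request:
play_rows([
  [[0, 0, 0, 0, 0, 0.4, 0], [0, 0, 0, 0, 0, 0.8, 0], [0, 0, 0, 0, 0, 0.95, 0], [0, 0, 0, 0, 0, 0.95, 0]],
])

```text
clock: 12.57
tcp_pos: [0.4579, 0.0436, 0.0573]
eef_rot: [0.707, 0.707, -0.001, -0.002]
force: [-0.1, -0.0, -0.0]
opening: 0.5
grip_force: 0.0
```

```bash
python3 - <<'E'
from h import *
to([.4597,.0429,.017])
E
```

```text
tcp [0.4579 0.0436 0.0573] yaw 1.5709 shift/0.1 [-0.007  0.02   0.403]
```

Request:
play_rows([
  [[0, 0, 0, 0, 0.01, 0.2, 0], [0, 0, 0, 0, 0.01, 0.4, 0], [0, 0, 0, 0, 0.01, 0.4, 0], [0, 0, 0, 0, 0.01, 0.4, -1], [0, 0, 0, 0, 0.01, 0.4, -1], [0, 0, 0, 0, 0.01, 0.4, -1], [0, 0, 0, 0, 0.01, 0.4, -1], [0, 0, 0, 0, 0.01, 0.4, -1]],
], newtons=70)

```text
clock: 13.23
tcp_pos: [0.4617, 0.0427, 0.0213]
eef_rot: [0.707, 0.707, 0.001, 0.001]
force: [-2.1, 1.2, 6.5]
opening: 0.176
grip_force: 68.4
```

Request:
play_rows([
  [[0, 0, 0, 0, 0, -0.35, -1], [0, 0, 0, 0, 0, -0.7, -1], [0, 0, 0, 0, 0, -1, -1], [0, 0, 0, 0, 0, -1, -1]],
])

```text
clock: 13.57
tcp_pos: [0.4648, 0.0423, 0.1257]
eef_rot: [0.707, 0.707, 0.004, 0.004]
force: [0.7, 0.8, -1.0]
opening: 0.169
grip_force: 68.4
```

Request:
play_rows([
  [[0, 0, 0, 0, 0.35, -0.1, -1], [0, 0, 0, 0, 0.7, -0.1, -1], [0, 0, 0, 0, 1, -0.1, -1]],
])

```text
clock: 13.82
tcp_pos: [0.5629, 0.0423, 0.1315]
eef_rot: [0.707, 0.707, 0.002, 0.002]
force: [1.1, 0.5, -0.8]
opening: 0.169
grip_force: 68.6
```

Request:
play_rows([
  [[0, 0, 0, -0.04, 0.35, 0, -1], [0, 0, 0, -0.04, 0.56, 0, -1], [0, 0, 0, -0.04, 0.56, 0, -1], [0, 0, 0, -0.04, 0.56, 0, -1]],
])

```text
clock: 14.15
tcp_pos: [0.6173, 0.0382, 0.1297]
eef_rot: [0.707, 0.707, 0.0, 0.0]
force: [-0.2, 0.3, -1.8]
opening: 0.172
grip_force: 68.6
```

```bash
python3 - <<'E'
from h import *
to([.6154,.039,.035]); s=r.get_state(); print(s['opening'],s['grip_force'],s['force'])
E
```

```text
tcp [0.6173 0.0382 0.1297] yaw 1.5697 shift/0.1 [ 0.008 -0.02   0.947]
0.17213416292394856 68.64559292793274 [-0.16218278  0.27186717 -1.75759154]
```

Request:
play_rows([
  [[0, 0, 0, 0.01, -0.02, 0.3, -1], [0, 0, 0, 0.01, -0.02, 0.6, -1], [0, 0, 0, 0.01, -0.02, 0.8, -1], [0, 0, 0, 0.01, -0.02, 0.9, -1], [0, 0, 0, 0.01, -0.02, 0.9, -1], [0, 0, 0, 0.01, -0.02, 0.9, -0.3], [0, 0, 0, 0.01, -0.02, 0.9, -0.3], [0, 0, 0, 0.01, -0.02, 0.9, -0.3]],
])

```text
clock: 14.82
tcp_pos: [0.6154, 0.0392, 0.0409]
eef_rot: [0.707, 0.707, 0.001, 0.001]
force: [0.4, 0.7, -0.2]
opening: 0.354
grip_force: 0.0
```

Request:
play_rows([
  [[0, 0, 0, 0, 0, -0.2, -0.3], [0, 0, 0, 0, 0, -0.6, -0.3], [0, 0, 0, 0, 0, -1, -0.3], [0, 0, 0, 0, 0, -1, -0.3]],
])

```text
clock: 15.15
tcp_pos: [0.6202, 0.0391, 0.1483]
eef_rot: [0.707, 0.707, 0.005, 0.005]
force: [2.5, -0.1, 0.8]
opening: 0.348
grip_force: 0.0
```

Request:
play_rows([
  [[0, 0, 0, -0.1, -0.3, 0, 0], [0, 0, 0, -0.2, -0.7, 0, 0], [0, 0, 0, -0.25, -0.85, 0, 0]],
])

```text
clock: 15.4
tcp_pos: [0.5243, 0.0141, 0.1398]
eef_rot: [0.707, 0.707, -0.001, -0.001]
force: [-2.2, 0.1, -0.4]
opening: 0.499
grip_force: 0.0
```

Request:
play_rows([
  [[0, 0, 0, -0.1, -0.3, 0, 0], [0, 0, 0, -0.2, -0.7, 0, 0], [0, 0, 0, -0.25, -0.85, 0, 0], [0, 0, 0, -0.25, -0.85, 0.2, 0], [0, 0, 0, -0.25, -0.85, 0.3, 0]],
])

```text
clock: 15.82
tcp_pos: [0.4436, -0.011, 0.1098]
eef_rot: [0.708, 0.706, 0.001, 0.001]
force: [-0.1, 0.1, -0.5]
opening: 0.5
grip_force: 0.0
```

```bash
python3 - <<'E'
from h import *
c,p,d=snap('wrist'); P=cloud(c,d)
for b in bushes(P): print(b)
to([.4459,-.0101,.021]); s=r.get_state(); print(s['opening'],s['force'])
m=(np.hypot(P[...,0]-.6154,P[...,1]-.0738)<.053); print('in pot',[(int(((P[...,2]>a)&(P[...,2]<a+.006)&m).sum())) for a in np.arange(.01,.08,.006)])
E
```

```text
(0.4555, 0.1067, 0.0093, 788, [297.0, 34.0])
(0.4457, -0.0103, 0.009, 559, [280.0, 222.0])
tcp [ 0.4431 -0.0107  0.1084] yaw 1.5692 shift/0.1 [0.006 0.028 0.874]
0.49934257354848943 [-0.31326009 -0.31912954 -1.52741525]
in pot [0, 4320, 1946, 807, 163, 171, 558, 0, 0, 0, 0, 0]
```

Request:
play_rows([
  [[0, 0, 0, 0, 0.02, 0.4, 0], [0, 0, 0, 0, 0.02, 0.7, 0], [0, 0, 0, 0, 0.02, 0.87, 0], [0, 0, 0, 0, 0.02, 0.87, 0], [0, 0, 0, 0, 0.02, 0.87, -1], [0, 0, 0, 0, 0.02, 0.87, -1], [0, 0, 0, 0, 0.02, 0.87, -1], [0, 0, 0, 0, 0.02, 0.87, -1]],
])

```text
clock: 16.53
tcp_pos: [0.4476, -0.0108, 0.0239]
eef_rot: [0.707, 0.707, 0.001, 0.001]
force: [-0.6, -0.7, 6.2]
opening: 0.16
grip_force: 68.5
```

Request:
play_rows([
  [[0, 0, 0, 0, 0, 0, -1], [0, 0, 0, 0, 0, 0, -1], [0, 0, 0, 0, 0, -0.35, -1], [0, 0, 0, 0, 0, -0.7, -1], [0, 0, 0, 0, 0, -1, -1], [0, 0, 0, 0, 0, -1, -1]],
])

```text
clock: 17.03
tcp_pos: [0.4505, -0.0113, 0.128]
eef_rot: [0.707, 0.707, 0.003, 0.004]
force: [0.8, 0.1, 0.1]
opening: 0.162
grip_force: 68.4
```

Request:
play_rows([
  [[0, 0, 0, 0.2, 0.3, -0.1, -1], [0, 0, 0, 0.4, 0.6, -0.1, -1], [0, 0, 0, 0.6, 0.85, -0.1, -1], [0, 0, 0, 0.6, 0.85, -0.1, -1]],
])

```text
clock: 17.37
tcp_pos: [0.5379, 0.0519, 0.1338]
eef_rot: [0.707, 0.707, 0.004, 0.003]
force: [1.6, -0.3, -0.2]
opening: 0.161
grip_force: 68.6
```

Request:
play_rows([
  [[0, 0, 0, 0.2, 0.3, 0, -1], [0, 0, 0, 0.4, 0.6, 0, -1], [0, 0, 0, 0.6, 0.85, 0, -1], [0, 0, 0, 0.6, 0.85, 0, -1], [0, 0, 0, 0.6, 0.85, 0, -1]],
])

```text
clock: 17.78
tcp_pos: [0.6171, 0.11, 0.1321]
eef_rot: [0.707, 0.707, 0.0, 0.0]
force: [-1.0, 0.3, -0.6]
opening: 0.16
grip_force: 68.7
```

```bash
python3 - <<'E'
from h import *
to([.6154,.109,.04]); s=r.get_state(); print(s['opening'],s['grip_force'],s['force'])
E
```

```text
tcp [0.6171 0.11   0.1321] yaw 1.5716 shift/0.1 [-0.01  -0.018  0.921]
0.1598627391820367 68.74973058700562 [-0.9515766   0.27729705 -0.58181623]
```

Request:
play_rows([
  [[0, 0, 0, -0.01, -0.015, 0.3, -1], [0, 0, 0, -0.01, -0.015, 0.6, -1], [0, 0, 0, -0.01, -0.015, 0.8, -1], [0, 0, 0, -0.01, -0.015, 0.9, -1], [0, 0, 0, -0.01, -0.015, 0.9, -1], [0, 0, 0, -0.01, -0.015, 0.9, -0.3], [0, 0, 0, -0.01, -0.015, 0.9, -0.3], [0, 0, 0, -0.01, -0.015, 0.9, -0.3]],
])

```text
clock: 18.45
tcp_pos: [0.616, 0.1081, 0.0438]
eef_rot: [0.707, 0.707, 0.001, 0.001]
force: [-0.0, 0.7, -0.3]
opening: 0.351
grip_force: 0.0
```

Request:
play_rows([
  [[0, 0, 0, 0, 0, -0.2, -0.3], [0, 0, 0, 0, 0, -0.6, -0.3], [0, 0, 0, 0, 0, -1, -0.3], [0, 0, 0, 0, 0, -1, -0.3]],
])

```text
clock: 18.78
tcp_pos: [0.6208, 0.1087, 0.1515]
eef_rot: [0.707, 0.707, 0.006, 0.005]
force: [1.0, -0.5, -0.4]
opening: 0.349
grip_force: 0.0
```

Request:
play_rows([
  [[0, 0, 0, 0, -0.3, 0, 0], [0, 0, 0, 0, -0.6, 0, 0], [0, 0, 0, 0, -0.8, 0, 0]],
])

```text
clock: 19.03
tcp_pos: [0.5328, 0.1083, 0.1434]
eef_rot: [0.707, 0.707, 0.0, 0.0]
force: [-0.9, 0.1, 0.0]
opening: 0.501
grip_force: 0.0
```

Request:
play_rows([
  [[0, 0, 0, -0.03, -0.3, 0, 0], [0, 0, 0, -0.03, -0.6, 0, 0], [0, 0, 0, -0.03, -0.8, 0, 0], [0, 0, 0, -0.03, -0.8, 0.2, 0], [0, 0, 0, -0.03, -0.8, 0.3, 0], [0, 0, 0, -0.03, -0.8, 0.3, 0]],
])

```text
clock: 19.53
tcp_pos: [0.4539, 0.1053, 0.1119]
eef_rot: [0.707, 0.707, -0.0, -0.0]
force: [-0.4, -0.1, -0.0]
opening: 0.5
grip_force: 0.0
```

```bash
python3 - <<'E'
from h import *
c,p,d=snap('wrist','w3'); P=cloud(c,d)
for b in bushes(P): print(b)
to([.4555,.1067,.021]); s=r.get_state(); print(s['opening'],s['force'])
E
```

```text
(0.4369, 0.1911, 0.0092, 691, [249.0, 90.0])
(0.4558, 0.1072, 0.009, 552, [280.0, 220.0])
tcp [0.4547 0.1054 0.1126] yaw 1.57 shift/0.1 [0.013 0.008 0.916]
0.4995830484998686 [0.02299421 0.19592362 1.15964598]
```

Request:
play_rows([
  [[0, 0, 0, 0.015, 0.01, 0.4, 0], [0, 0, 0, 0.015, 0.01, 0.7, 0], [0, 0, 0, 0.015, 0.01, 0.9, 0], [0, 0, 0, 0.015, 0.01, 0.9, 0], [0, 0, 0, 0.015, 0.01, 0.9, -1], [0, 0, 0, 0.015, 0.01, 0.9, -1], [0, 0, 0, 0.015, 0.01, 0.9, -1], [0, 0, 0, 0.015, 0.01, 0.9, -1]],
])

```text
clock: 20.25
tcp_pos: [0.4575, 0.107, 0.024]
eef_rot: [0.707, 0.707, 0.001, 0.001]
force: [-1.6, 0.1, 6.9]
opening: 0.163
grip_force: 68.5
```

Request:
play_rows([
  [[0, 0, 0, 0, 0, 0, -1], [0, 0, 0, 0, 0, 0, -1], [0, 0, 0, 0, 0, -0.35, -1], [0, 0, 0, 0, 0, -0.7, -1], [0, 0, 0, 0, 0, -1, -1], [0, 0, 0, 0, 0, -1, -1]],
])

```text
clock: 20.75
tcp_pos: [0.4601, 0.1073, 0.1281]
eef_rot: [0.707, 0.707, 0.004, 0.003]
force: [1.7, 1.1, -1.2]
opening: 0.163
grip_force: 68.4
```

Request:
play_rows([
  [[0, 0, 0, -0.1, 0.3, -0.1, -1], [0, 0, 0, -0.17, 0.6, -0.1, -1], [0, 0, 0, -0.17, 0.9, -0.1, -1], [0, 0, 0, -0.17, 0.9, -0.1, -1]],
])

```text
clock: 21.08
tcp_pos: [0.5535, 0.0893, 0.1339]
eef_rot: [0.708, 0.706, 0.004, 0.003]
force: [1.5, -0.3, -0.5]
opening: 0.166
grip_force: 68.6
```

Request:
play_rows([
  [[0, 0, 0, -0.1, 0.3, 0, -1], [0, 0, 0, -0.17, 0.6, 0, -1], [0, 0, 0, -0.17, 0.9, 0, -1], [0, 0, 0, -0.17, 0.9, 0, -1], [0, 0, 0, -0.17, 0.9, 0, -1]],
])

```text
clock: 21.5
tcp_pos: [0.6371, 0.0725, 0.1321]
eef_rot: [0.708, 0.707, 0.0, 0.0]
force: [-0.6, -0.0, -1.9]
opening: 0.162
grip_force: 68.8
```

```bash
python3 - <<'E'
from h import *
to([.6364,.0738,.042]); s=r.get_state(); print(s['opening'],s['grip_force'],s['force'])
E
```

```text
tcp [0.6371 0.0725 0.1321] yaw 1.5694 shift/0.1 [ 0.013 -0.008  0.901]
0.1620039269728679 68.77131342887878 [-0.58428222 -0.01607435 -1.92487145]
```

Request:
play_rows([
  [[0, 0, 0, 0.013, 0, 0.3, -1], [0, 0, 0, 0.013, 0, 0.6, -1], [0, 0, 0, 0.013, 0, 0.8, -1], [0, 0, 0, 0.013, 0, 0.9, -1], [0, 0, 0, 0.013, 0, 0.9, -1], [0, 0, 0, 0.013, 0, 0.9, -0.35], [0, 0, 0, 0.013, 0, 0.9, -0.35], [0, 0, 0, 0.013, 0, 0.9, -0.35]],
])

```text
clock: 22.17
tcp_pos: [0.637, 0.0741, 0.044]
eef_rot: [0.707, 0.707, 0.001, 0.001]
force: [0.2, 0.6, -0.2]
opening: 0.325
grip_force: 0.0
```

Request:
play_rows([
  [[0, 0, 0, 0, 0, -0.2, -0.35], [0, 0, 0, 0, 0, -0.6, -0.35], [0, 0, 0, 0, 0, -1, -0.35], [0, 0, 0, 0, 0, -1, -0.35]],
])

```text
clock: 22.5
tcp_pos: [0.6419, 0.0742, 0.1518]
eef_rot: [0.707, 0.707, 0.006, 0.005]
force: [0.9, -0.9, 0.9]
opening: 0.322
grip_force: 0.0
```

Request:
play_rows([
  [[0, 0, 0, 0.2, -0.35, 0, 0], [0, 0, 0, 0.4, -0.7, 0, 0], [0, 0, 0, 0.58, -1, 0, 0]],
])

```text
clock: 22.75
tcp_pos: [0.5348, 0.1326, 0.1435]
eef_rot: [0.708, 0.706, 0.001, 0.0]
force: [-0.4, 0.4, -1.2]
opening: 0.501
grip_force: 0.0
```

Request:
play_rows([
  [[0, 0, 0, 0.2, -0.35, 0, 0], [0, 0, 0, 0.4, -0.7, 0, 0], [0, 0, 0, 0.58, -1, 0, 0], [0, 0, 0, 0.58, -1, 0.2, 0], [0, 0, 0, 0.58, -1, 0.3, 0], [0, 0, 0, 0.58, -1, 0.3, 0]],
])

```text
clock: 23.25
tcp_pos: [0.4347, 0.1905, 0.1119]
eef_rot: [0.707, 0.707, -0.0, -0.0]
force: [-0.7, -1.2, -0.9]
opening: 0.498
grip_force: 0.0
```

```bash
python3 - <<'E'
from h import *
c,p,d=snap('wrist'); P=cloud(c,d)
for b in bushes(P): print(b)
to([.4369,.191,.021]); s=r.get_state(); print(s['opening'],s['force'])
E
```

```text
(0.4371, 0.1913, 0.0089, 553, [281.0, 221.0])
tcp [0.4357 0.1904 0.1126] yaw 1.5705 shift/0.1 [0.006 0.012 0.916]
0.5010456436349626 [-0.05150773  0.34331825 -0.72240448]
```

Request:
play_rows([
  [[0, 0, 0, 0.01, 0.012, 0.4, 0], [0, 0, 0, 0.01, 0.012, 0.7, 0], [0, 0, 0, 0.01, 0.012, 0.9, 0], [0, 0, 0, 0.01, 0.012, 0.9, 0], [0, 0, 0, 0.01, 0.012, 0.9, -1], [0, 0, 0, 0.01, 0.012, 0.9, -1], [0, 0, 0, 0.01, 0.012, 0.9, -1], [0, 0, 0, 0.01, 0.012, 0.9, -1]],
])

```text
clock: 23.97
tcp_pos: [0.4388, 0.1915, 0.024]
eef_rot: [0.707, 0.707, 0.002, 0.001]
force: [-0.1, -1.7, 6.4]
opening: 0.164
grip_force: 68.5
```

Request:
play_rows([
  [[0, 0, 0, 0, 0, 0, -1], [0, 0, 0, 0, 0, 0, -1], [0, 0, 0, 0, 0, -0.35, -1], [0, 0, 0, 0, 0, -0.7, -1], [0, 0, 0, 0, 0, -1, -1], [0, 0, 0, 0, 0, -1, -1]],
])

```text
clock: 24.47
tcp_pos: [0.4412, 0.1925, 0.1282]
eef_rot: [0.707, 0.707, 0.005, 0.003]
force: [0.5, 0.5, -0.7]
opening: 0.163
grip_force: 68.4
```

Request:
play_rows([
  [[0, 0, 0, -0.2, 0.3, -0.1, -1], [0, 0, 0, -0.4, 0.6, -0.1, -1], [0, 0, 0, -0.58, 0.79, -0.1, -1], [0, 0, 0, -0.58, 0.79, -0.1, -1]],
])

```text
clock: 24.8
tcp_pos: [0.5216, 0.1306, 0.1335]
eef_rot: [0.708, 0.706, 0.002, 0.003]
force: [0.5, -0.2, -1.1]
opening: 0.164
grip_force: 68.6
```

Request:
play_rows([
  [[0, 0, 0, -0.2, 0.3, 0, -1], [0, 0, 0, -0.4, 0.6, 0, -1], [0, 0, 0, -0.59, 0.79, 0, -1], [0, 0, 0, -0.59, 0.79, 0, -1], [0, 0, 0, -0.59, 0.79, 0, -1]],
])

```text
clock: 25.22
tcp_pos: [0.5955, 0.0734, 0.1321]
eef_rot: [0.708, 0.706, 0.0, -0.0]
force: [-0.7, -0.2, -1.6]
opening: 0.163
grip_force: 68.7
```

```bash
python3 - <<'E'
from h import *
to([.5944,.0738,.042]); s=r.get_state(); print(s['opening'],s['grip_force'],s['force'])
E
```

```text
tcp [0.5955 0.0734 0.1321] yaw 1.5679 shift/0.1 [ 0.004 -0.011  0.901]
0.16254058684651188 68.70281338691711 [-0.69284485 -0.24054471 -1.59517303]
```

Request:
play_rows([
  [[0, 0, 0, 0, -0.02, 0.3, -1], [0, 0, 0, 0, -0.02, 0.6, -1], [0, 0, 0, 0, -0.02, 0.8, -1], [0, 0, 0, 0, -0.02, 0.9, -1], [0, 0, 0, 0, -0.02, 0.9, -1], [0, 0, 0, 0, -0.02, 0.9, -0.35], [0, 0, 0, 0, -0.02, 0.9, -0.35], [0, 0, 0, 0, -0.02, 0.9, -0.35]],
])

```text
clock: 25.88
tcp_pos: [0.5941, 0.0744, 0.0437]
eef_rot: [0.707, 0.707, 0.001, 0.001]
force: [-0.3, -0.7, 0.3]
opening: 0.325
grip_force: 0.0
```

Request:
play_rows([
  [[0, 0, 0, 0, 0, -0.2, -0.35], [0, 0, 0, 0, 0, -0.6, -0.35], [0, 0, 0, 0, 0, -1, -0.35], [0, 0, 0, 0, 0, -1, -0.35]],
])

```text
clock: 26.22
tcp_pos: [0.5989, 0.0743, 0.1511]
eef_rot: [0.707, 0.707, 0.005, 0.005]
force: [1.5, -0.3, 0.5]
opening: 0.327
grip_force: 0.0
```

Request:
play_rows([
  [[0, 0, 0, -0.35, -0.2, 0, 0], [0, 0, 0, -0.7, -0.4, 0, 0], [0, 0, 0, -0.89, -0.51, 0, 0]],
])

```text
clock: 26.47
tcp_pos: [0.5406, -0.0169, 0.1435]
eef_rot: [0.707, 0.707, -0.0, 0.001]
force: [-0.3, 0.0, -0.6]
opening: 0.503
grip_force: 0.0
```

Request:
play_rows([
  [[0, 0, 0, -0.35, -0.2, 0, 0], [0, 0, 0, -0.7, -0.4, 0, 0], [0, 0, 0, -0.89, -0.51, 0, 0]],
])

```text
clock: 26.72
tcp_pos: [0.4894, -0.1064, 0.1433]
eef_rot: [0.708, 0.707, -0.0, 0.001]
force: [0.4, 0.0, 0.2]
opening: 0.503
grip_force: 0.0
```

Request:
play_rows([
  [[0, 0, 0, -0.35, -0.2, 0, 0], [0, 0, 0, -0.7, -0.4, 0, 0], [0, 0, 0, -0.89, -0.5, 0, 0], [0, 0, 0, -0.89, -0.5, 0.2, 0], [0, 0, 0, -0.89, -0.5, 0.3, 0], [0, 0, 0, -0.89, -0.5, 0.3, 0]],
])

```text
clock: 27.22
tcp_pos: [0.4398, -0.193, 0.1116]
eef_rot: [0.708, 0.706, -0.0, -0.001]
force: [0.1, -0.1, 0.0]
opening: 0.499
grip_force: 0.0
```

```bash
python3 - <<'E'
from h import *
c,p,d=snap('wrist'); P=cloud(c,d)
for b in bushes(P): print(b)
to([.4415,-.1937,.021]); s=r.get_state(); print(s['opening'],s['force'])
E
```

```text
(0.4421, -0.1937, 0.0091, 552, [280.0, 224.0])
tcp [ 0.4404 -0.1929  0.1124] yaw 1.5691 shift/0.1 [-0.009  0.012  0.914]
0.5002274253740855 [ 1.00650327 -0.29398575  0.0874991 ]
```

Request:
play_rows([
  [[0, 0, 0, -0.01, 0.015, 0.4, 0], [0, 0, 0, -0.01, 0.015, 0.7, 0], [0, 0, 0, -0.01, 0.015, 0.9, 0], [0, 0, 0, -0.01, 0.015, 0.9, 0], [0, 0, 0, -0.01, 0.015, 0.9, -1], [0, 0, 0, -0.01, 0.015, 0.9, -1], [0, 0, 0, -0.01, 0.015, 0.9, -1], [0, 0, 0, -0.01, 0.015, 0.9, -1]],
])

```text
clock: 27.93
tcp_pos: [0.4436, -0.1943, 0.0241]
eef_rot: [0.707, 0.707, 0.0, 0.002]
force: [0.9, 1.6, 7.1]
opening: 0.163
grip_force: 68.5
```

Request:
play_rows([
  [[0, 0, 0, 0, 0, 0, -1], [0, 0, 0, 0, 0, 0, -1], [0, 0, 0, 0, 0, -0.35, -1], [0, 0, 0, 0, 0, -0.7, -1], [0, 0, 0, 0, 0, -1, -1], [0, 0, 0, 0, 0, -1, -1]],
])

```text
clock: 28.43
tcp_pos: [0.4462, -0.1961, 0.1284]
eef_rot: [0.707, 0.707, 0.001, 0.006]
force: [0.2, -0.1, -0.7]
opening: 0.162
grip_force: 68.4
```

Request:
play_rows([
  [[0, 0, 0, 0.3, 0.2, -0.1, -1], [0, 0, 0, 0.6, 0.4, -0.2, -1], [0, 0, 0, 0.89, 0.58, -0.2, -1]],
])

```text
clock: 28.68
tcp_pos: [0.5026, -0.1047, 0.1449]
eef_rot: [0.708, 0.706, 0.001, 0.002]
force: [1.0, -0.7, 0.1]
opening: 0.164
grip_force: 68.5
```

Request:
play_rows([
  [[0, 0, 0, 0.3, 0.2, 0, -1], [0, 0, 0, 0.6, 0.4, 0, -1], [0, 0, 0, 0.89, 0.58, 0, -1]],
])

```text
clock: 28.93
tcp_pos: [0.5596, -0.0143, 0.1429]
eef_rot: [0.707, 0.707, 0.001, 0.001]
force: [0.1, -0.6, -1.0]
opening: 0.165
grip_force: 68.5
```

```bash
python3 - <<'E'
from h import *
to([.6154,.0738,.07]); s=r.get_state(); print(s['opening'],s['grip_force'],s['force'])
c,p,d=snap('wrist','pot1'); P=cloud(c,d)
m=(np.hypot(P[...,0]-.6154,P[...,1]-.0738)<.053)&(abs(P[...,2]-.048)<.006)
n,l,st,ce=cv2.connectedComponentsWithStats(m.astype(np.uint8))
for i in range(1,n):
  if st[i,4]>25: print(cv2.minEnclosingCircle(P[l==i][:,:2].astype(np.float32)),st[i,4])
E
```

```text
tcp [ 0.5596 -0.0143  0.1429] yaw 1.5699 shift/0.1 [0.881 0.556 0.73 ]
0.16468917250711254 68.53246450424194 [ 0.12370156 -0.56370394 -1.03691022]
((0.6142649054527283, 0.10736110061407089), 0.009347368963062763) 673
((0.5919046401977539, 0.07386302202939987), 0.00926896370947361) 623
((0.6348434686660767, 0.07338118553161621), 0.00898990873247385) 608
((0.6133236289024353, 0.03899141028523445), 0.009282432496547699) 573
```

View pics/pot1.png

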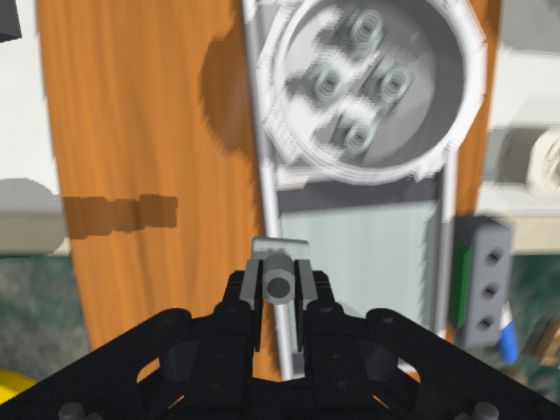

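The pot holds four upright bushings at (367,33), (330,85), (392,82) and (357,130), and the fifth is in the grip. I'll set it on the middle pair, turned 45° so it bridges them.

Request:
play_rows([
  [[0, 0, -0.04, 0.3, 0.18, 0, -1], [0, 0, -0.08, 0.6, 0.36, 0, -1], [0, 0, -0.12, 0.88, 0.54, 0, -1], [0, 0, -0.16, 0.88, 0.54, 0, -1], [0, 0, -0.2, 0.88, 0.54, 0, -1], [0, 0, -0.24, 0.88, 0.54, 0, -1], [0, 0, -0.25, 0.88, 0.54, 0, -1], [0, 0, -0.25, 0.88, 0.54, 0, -1]],
])

```text
clock: 29.65
tcp_pos: [0.6123, 0.072, 0.1424]
eef_rot: [0.382, 0.924, 0.0, 0.0]
force: [0.4, -0.7, -0.7]
opening: 0.164
grip_force: 68.7
```

Request:
play_rows([
  [[0, 0, 0, 0, 0, 0.3, -1], [0, 0, 0, 0, 0, 0.6, -1], [0, 0, 0, 0, 0, 0.65, -1], [0, 0, 0, 0, 0, 0.65, -1]],
])

```text
clock: 29.98
tcp_pos: [0.6102, 0.0718, 0.0754]
eef_rot: [0.384, 0.923, -0.001, -0.002]
force: [1.4, 0.2, 0.6]
opening: 0.161
grip_force: 68.6
```

```bash
python3 - <<'E'
from h import *
to([.6133,.0735,.067]); s=r.get_state(); print(s['opening'],s['grip_force'],s['force'],s['clock'])
E
```

```text
tcp [0.6102 0.0718 0.0754] yaw 2.354 shift/0.1 [-0.01   0.034  0.084]
0.1614355297629164 68.649240732193 [1.42607246 0.18189865 0.63872598] 29.9833
```

Request:
play_rows([
  [[0, 0, 0, -0.01, 0.02, 0.03, -1], [0, 0, 0, -0.01, 0.02, 0.06, -1], [0, 0, 0, -0.01, 0.02, 0.085, -1], [0, 0, 0, -0.01, 0.02, 0.085, -1], [0, 0, 0, -0.01, 0.02, 0.085, -0.3], [0, 0, 0, -0.01, 0.02, 0.085, -0.3], [0, 0, 0, -0.01, 0.02, 0.085, -0.3]],
])

```text
clock: 30.57
tcp_pos: [0.615, 0.0728, 0.0694]
eef_rot: [0.383, 0.924, 0.0, 0.0]
force: [-0.2, 0.1, -0.3]
opening: 0.348
grip_force: 0.0
```

Request:
play_rows([
  [[0, 0, 0, 0, 0, -0.05, -0.3], [0, 0, 0, 0, 0, -0.2, -0.3], [0, 0, 0, 0, 0, -0.5, -0.3], [0, 0, 0, 0, 0, -0.9, -0.3], [0, 0, 0, 0, 0, -0.9, -0.3]],
])

```text
clock: 30.98
tcp_pos: [0.6195, 0.0729, 0.1666]
eef_rot: [0.383, 0.924, 0.002, 0.006]
force: [2.0, -0.5, 1.4]
opening: 0.348
grip_force: 0.0
```

```bash
python3 - <<'E'
from h import *
s=r.get_state(); print(s['opening'],s['grip_force'],s['force'],s['clock'],s['tcp_pos'])
c,p,d=snap('wrist','pot2'); P=cloud(c,d)
m=(np.hypot(P[...,0]-.6154,P[...,1]-.0738)<.053)
print('in pot',[(round(a,3),int(((P[...,2]>a)&(P[...,2]<a+.006)&m).sum())) for a in np.arange(.01,.1,.006)])
E
```

```text
0.34800515313166347 0.0 [ 2.04862775 -0.52945347  1.35122908] 30.9833 [0.61952721 0.07289819 0.16658516]
in pot [(np.float64(0.01), 0), (np.float64(0.016), 4666), (np.float64(0.022), 2237), (np.float64(0.028), 1967), (np.float64(0.034), 110), (np.float64(0.04), 131), (np.float64(0.046), 1424), (np.float64(0.052), 742), (np.float64(0.058), 45), (np.float64(0.064), 48), (np.float64(0.07), 486), (np.float64(0.076), 1), (np.float64(0.082), 0), (np.float64(0.088), 0), (np.float64(0.094), 0), (np.float64(0.1), 0)]
```

View pics/pot2.png

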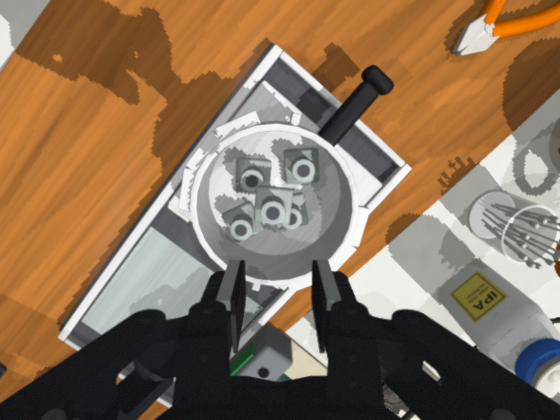

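All five bushings are in the pot; the fifth stands on the other four at (272,210). The handle is at (358,105), so next I'll measure handle and guide.

```bash
python3 - <<'E'
from h import *
c,p,d=snap('wrist'); P=cloud(c,d); X,Y,Z=P[...,0],P[...,1],P[...,2]
m=(p.max(2)<70)&(abs(Z-.047)<.006)&(abs(X-.608)<.04)&(Y>.13)&(Y<.22)
q=P[m][:,:2].astype(np.float32); print('handle',len(q),cv2.minAreaRect(q))
m=(abs(Z-.070)<.003)&(np.hypot(X-.6154,Y-.0738)<.09); q=P[m][:,:2]
A=np.c_[2*q,np.ones(len(q))]; print('rim fit',np.linalg.lstsq(A,(q**2).sum(1),rcond=None)[0][:2], cv2.minEnclosingCircle(q.astype(np.float32)))
psi=.082; ex=np.array([np.cos(psi),np.sin(psi)]); ey=np.array([-np.sin(psi),np.cos(psi)])
for cam in ['wrist','scene','side']:
  if cam!='wrist':
    c,p,d=snap(cam); P=cloud(c,d)
  m=(abs(P[...,2]-.020)<.004)&(P[...,0]>.5)&(P[...,0]<.74)&(abs(P[...,1])<.25)&(p.min(2)>140)
  q=P[m][:,:2]; g=np.c_[q@ex,q@ey]; print(cam,len(q),np.percentile(g,[0,1,99,100],axis=0).round(4).tolist())
  for t in ['weigh_mark','load_mark']:
    for x in r.tip_of(t,cam)[:2]: print(t,round(x['p'],2),atz(c,px(x['position']),.012)[0].round(4))
E
```

```text
handle 1932 ((0.6065253615379333, 0.1661110669374466), (0.022109799087047577, 0.06277532130479813), 3.521423578262329)
rim fit [0.61560302 0.07464943] ((0.6161869168281555, 0.07424918562173843), 0.06844902783632278)
wrist 13069 [[0.5438, -0.2358], [0.5449, -0.231], [0.6946, 0.1149], [0.6966, 0.1162]]
weigh_mark 0.82 [ 0.6303 -0.0867  0.012 ]
weigh_mark 0.26 [0.5946 0.0715 0.012 ]
scene 518 [[0.5381, -0.236], [0.5398, -0.2334], [0.6924, 0.1157], [0.694, 0.1181]]
weigh_mark 0.91 [ 0.6283 -0.0836  0.012 ]
weigh_mark 0.4 [0.6153 0.0335 0.012 ]
load_mark 0.58 [0.6048 0.0759 0.012 ]
side 685 [[0.5424, -0.2389], [0.5437, -0.2376], [0.6961, 0.1125], [0.6981, 0.1171]]
weigh_mark 0.88 [ 0.6183 -0.0847  0.012 ]
weigh_mark 0.64 [0.4803 0.3628 0.012 ]
```

```bash
python3 - <<'E'
from h import *
to([.607,.1615,.12])
E
```

```text
tcp [0.6141 0.0728 0.1578] yaw 2.3553 shift/0.1 [0.678 0.577 0.379]
```

Request:
play_rows([
  [[0, 0, 0.04, 0.3, 0.2, 0, 0], [0, 0, 0.08, 0.6, 0.4, 0, 0], [0, 0, 0.12, 0.68, 0.58, 0, 0], [0, 0, 0.16, 0.68, 0.58, 0.1, 0], [0, 0, 0.2, 0.68, 0.58, 0.2, 0], [0, 0, 0.224, 0.68, 0.58, 0.38, 0], [0, 0, 0.224, 0.68, 0.58, 0.38, 0], [0, 0, 0.224, 0.68, 0.58, 0.38, 0]],
])

```text
clock: 32.15
tcp_pos: [0.6065, 0.1617, 0.1196]
eef_rot: [0.677, 0.736, -0.001, -0.001]
force: [0.8, -0.1, 0.3]
opening: 0.498
grip_force: 0.0
```

```bash
python3 - <<'E'
from h import *
to([.607,.1615,.035])
E
```

```text
tcp [0.6065 0.1617 0.1196] yaw 1.6542 shift/0.1 [-0.002  0.008  0.846]
```

Request:
play_rows([
  [[0, 0, 0, 0, 0, 0.3, 0], [0, 0, 0, 0, 0, 0.6, 0], [0, 0, 0, 0, 0, 0.8, 0], [0, 0, 0, 0, 0, 0.85, 0], [0, 0, 0, 0, 0, 0.85, 0]],
], newtons=40)

```text
clock: 32.57
tcp_pos: [0.6069, 0.1616, 0.035]
eef_rot: [0.677, 0.736, -0.001, -0.001]
force: [0.1, -0.0, -0.0]
opening: 0.5
grip_force: 0.0
```

Request:
play_rows([
  [[0, 0, 0, 0, 0, 0, -1], [0, 0, 0, 0, 0, 0, -1], [0, 0, 0, 0, 0, 0, -1], [0, 0, 0, 0, 0, 0, -1], [0, 0, 0, 0, 0, 0, -1], [0, 0, 0, 0, 0, 0, -1], [0, 0, 0, 0, 0, 0, -1]],
])

```text
clock: 33.15
tcp_pos: [0.6089, 0.1621, 0.0379]
eef_rot: [0.678, 0.735, 0.001, 0.001]
force: [-1.6, 0.1, 7.6]
opening: 0.173
grip_force: 40.1
```

```bash
python3 - <<'E'
from h import *
s=r.get_state(); print(s['opening'],s['grip_force'],s['force'],s['clock'],s['tcp_pos'])
to(s['tcp_pos']-.1637*np.array([-np.sin(.082),np.cos(.082),0]))
E
```

```text
0.17336011039912094 40.068747997283936 [-1.63704425  0.14380759  7.58273831] 33.15 [0.60890117 0.16206511 0.03787932]
tcp [0.6089 0.1621 0.0379] yaw 1.6518 shift/0.1 [-1.637e+00  2.000e-03 -1.000e-03]
```

Request:
play_rows([
  [[0, 0, 0, -0.03, 0, -0.025, -1], [0, 0, 0, -0.1, 0, -0.025, -1], [0, 0, 0, -0.2, 0, -0.025, -1], [0, 0, 0, -0.32, 0, -0.025, -1], [0, 0, 0, -0.44, 0, -0.025, -1], [0, 0, 0, -0.56, 0, -0.025, -1], [0, 0, 0, -0.68, 0, -0.025, -1], [0, 0, 0, -0.8, 0, -0.025, -1]],
])

```text
clock: 33.82
tcp_pos: [0.6138, 0.0828, 0.0384]
eef_rot: [0.678, 0.735, 0.001, -0.001]
force: [0.2, 6.1, -4.3]
opening: 0.17
grip_force: 39.1
```

```bash
python3 - <<'E'
from h import *
s=r.get_state(); print(s['opening'],s['grip_force'],s['force'],s['clock'])
to(np.array([.6089,.1621,.0379])-.1637*np.array([-np.sin(.082),np.cos(.082),0]))
c,p,d=snap('wrist'); P=cloud(c,d)
m=(abs(P[...,2]-.070)<.005)&(abs(P[...,0]-.62)<.09)&(P[...,1]<.1)&(P[...,1]>-.12); q=P[m]; print(len(q),cv2.minEnclosingCircle(q[:,:2].astype(np.float32)), np.linalg.lstsq(np.c_[q[:,:2],np.ones(len(q))],q[:,2],rcond=None)[0])
E
```

```text
0.17026179801870378 39.115639328956604 [ 0.16056232  6.09239446 -4.30592593] 33.8167
tcp [0.6138 0.0828 0.0384] yaw 1.6514 shift/0.1 [-0.843  0.017  0.004]
1540 ((0.6181754469871521, 0.044579021632671356), 0.052439991384744644) [-0.00444502  0.06111849  0.0672993 ]
```

Request:
play_rows([
  [[0, 0, 0, -0.12, 0, 0.012, -1], [0, 0, 0, -0.24, 0, 0.012, -1], [0, 0, 0, -0.36, 0, 0.012, -1], [0, 0, 0, -0.48, 0, 0.012, -1], [0, 0, 0, -0.6, 0, 0.012, -1], [0, 0, 0, -0.72, 0, 0.012, -1], [0, 0, 0, -0.8, 0, 0.012, -1], [0, 0, 0, -0.84, 0, 0.012, -1]],
])

```text
clock: 34.53
tcp_pos: [0.6213, -0.0005, 0.0379]
eef_rot: [0.678, 0.735, 0.001, -0.001]
force: [-0.3, 9.6, 1.3]
opening: 0.17
grip_force: 39.9
```

```bash
cat > pm.py <<'E'
from h import *
s=r.get_state(); print(s['opening'],s['grip_force'],s['force'],s['clock'],s['tcp_pos'])
W=np.array([.6294,-.0885]); ey=np.array([-np.sin(.082),np.cos(.082)])
for cam in ['wrist','scene','side']:
  c,p,d=snap(cam); P=cloud(c,d)
  m=(abs(P[...,2]-.070)<.004)&(np.hypot(P[...,0]-W[0],P[...,1]-W[1])<.095); q=P[m][:,:2]
  if len(q)<30: print(cam,len(q)); continue
  x=(q-W)@np.array([ey[1],-ey[0]]); y=(q-W)@ey
  print(cam,len(q),'x',np.percentile(x,[1,99]).round(4),'y',np.percentile(y,[1,99]).round(4))
E
python3 pm.py
```

```text
0.1696385678249001 39.91141676902771 [-0.290403    9.57495927  1.28069931] 34.5333 [ 6.21269470e-01 -4.90031416e-04  3.79234403e-02]
wrist 533 x [-0.0112  0.0103] y [0.0407 0.0934]
scene 69 x [-0.0656  0.0469] y [-0.0606  0.0926]
side 375 x [-0.0691  0.0656] y [-0.0609  0.0848]
```

Request:
play_rows([
  [[0, 0, 0, 0.01, 0, 0, 0], [0, 0, 0, 0.01, 0, 0, 0], [0, 0, 0, 0.01, 0, 0, 0], [0, 0, 0, 0.01, 0, -0.1, 0], [0, 0, 0, 0.01, 0, -0.4, 0], [0, 0, 0, 0.01, 0, -0.8, 0], [0, 0, 0, 0.01, 0, -1, 0], [0, 0, 0, 0.01, 0, -1, 0]],
])

```text
clock: 35.35
tcp_pos: [0.6249, -0.0011, 0.1434]
eef_rot: [0.678, 0.735, 0.003, 0.004]
force: [0.8, 0.8, 0.1]
opening: 0.499
grip_force: 0.0
```

Request:
play_rows([
  [[0, 0, 0, -0.3, -0.1, -0.3, -0.5], [0, 0, 0, -0.6, -0.2, -0.6, -1], [0, 0, 0, -0.9, -0.4, -0.9, -1], [0, 0, 0, -1, -0.5, -0.9, -1], [0, 0, 0, -1, -0.5, -0.9, -1]],
])

```text
clock: 35.77
tcp_pos: [0.5784, -0.108, 0.2298]
eef_rot: [0.679, 0.734, -0.0, 0.002]
force: [-1.1, 0.0, 0.1]
opening: -0.001
grip_force: 0.0
```

Request:
play_rows([
  [[0, 0, 0, -0.35, -0.2, 0, -1], [0, 0, 0, -0.7, -0.4, 0, -1], [0, 0, 0, -1, -0.5, 0, -1], [0, 0, 0, -1, -0.5, 0, -1], [0, 0, 0, -1, -0.5, 0, -1]],
])

```text
clock: 36.18
tcp_pos: [0.5367, -0.2088, 0.2263]
eef_rot: [0.679, 0.734, -0.0, -0.001]
force: [0.5, 0.4, 0.1]
opening: -0.0
grip_force: 0.0
```

```bash
python3 pm.py; python3 - <<'E'
from h import *
c,p,d=snap('wrist','tr'); P=cloud(c,d); print(c['xyz'])
for x in r.tip_of('treadle_pad','wrist')[:3]:
    u=px(x['position']); i=np.clip(u.astype(int),0,[559,419]); print(round(x['p'],2),u.round(0),P[i[1],i[0]].round(4))
E
```

```text
-0.0003071725286874619 0.0 [0.51384843 0.43253416 0.06956469] 36.1833 [ 0.53666099 -0.20883953  0.22629526]
wrist 3317 x [-0.0671  0.0645] y [-0.0595  0.0478]
scene 91 x [-0.0725  0.0551] y [-0.0592  0.0605]
side 346 x [-0.0694  0.066 ] y [-0.0608  0.0596]
[ 0.53226519 -0.13332441  0.36888918]
0.86 [183. 305.] [ 0.4498 -0.3314  0.0561]
0.18 [401.  67.] [ 0.6269 -0.0902  0.074 ]
```

View pics/tr.png

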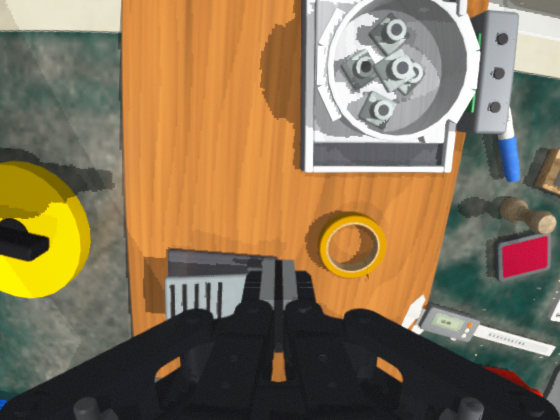

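The pot is centred on the plate with all five bushings inside, at (395,65). Part of the treadle shows at (195,290). I'll move so the camera sees all of it.

Request:
play_rows([
  [[0, 0, 0, -0.35, -0.1, 0, -1], [0, 0, 0, -0.7, -0.1, 0, -1], [0, 0, 0, -1, -0.1, 0, -1]],
])

```text
clock: 36.68
tcp_pos: [0.5359, -0.3087, 0.2272]
eef_rot: [0.677, 0.736, -0.0, 0.0]
force: [1.0, -0.7, 1.0]
opening: -0.003
grip_force: 0.0
```

Request:
play_rows([
  [[0, 0, 0, -0.35, -0.1, 0, -1], [0, 0, 0, -0.7, -0.1, 0, -1], [0, 0, 0, -0.9, -0.1, 0, -1], [0, 0, 0, -0.9, -0.1, 0, -1], [0, 0, 0, -0.9, -0.1, 0, -1]],
])

```text
clock: 37.1
tcp_pos: [0.5331, -0.3991, 0.2265]
eef_rot: [0.678, 0.735, 0.0, -0.0]
force: [-0.5, -0.1, -1.0]
opening: 0.004
grip_force: 0.0
```

```bash
python3 - <<'E'
from h import *
s=r.get_state(); print(s['tcp_pos'],s['joint_pos'].round(2))
for cam in ['wrist','side']:
  c,p,d=snap(cam,'tr2'+cam); P=cloud(c,d)
  for x in r.tip_of('treadle_pad',cam)[:2]:
    u=px(x['position']); i=np.clip(u.astype(int),0,[559,419]); print(cam,round(x['p'],2),u.round(0),P[i[1],i[0]].round(4))
  m=(abs(P[...,0]-.48)<.1)&(abs(P[...,1]+.33)<.09)&(P[...,2]>.028)&(P[...,2]<.08); q=P[m]
  if len(q)<50: continue
  A=np.c_[q[:,:2],np.ones(len(q))]; k=np.ones(len(q),bool)
  for _ in range(8): f=np.linalg.lstsq(A[k],q[k,2],rcond=None)[0]; k=abs(A@f-q[:,2])<.003
  print('plane',f,k.sum(), 'slope',np.arctan(np.hypot(f[0],f[1])),'up dir',np.arctan2(f[1],f[0]))
  print(cv2.minAreaRect(q[k][:,:2].astype(np.float32)), 'z',q[k][:,2].min(),q[k][:,2].max())
E
```

```text
[ 0.53305009 -0.39907145  0.22653566] [-0.75  0.46  1.36  0.    1.32 -0.83]
wrist 0.67 [191. 117.] [ 0.4511 -0.3361  0.0553]
plane [-0.26366424 -0.00324143  0.1716706 ] 10369 slope 0.2578158354859757 up dir -3.12929948857035
((0.4863153398036957, -0.3403857946395874), (0.1125105619430542, 0.09773848950862885), 1.8315855264663696) z 0.02805850784243885 0.06007410506480726
side 0.93 [317. 301.] [ 0.4484 -0.3345  0.0553]
plane [-0.26375794  0.01399635  0.17901896] 969 slope 0.258231742415006 up dir 3.088577232725568
((0.4865647852420807, -0.34199634194374084), (0.11407434195280075, 0.09561342746019363), 0.5035498142242432) z 0.02844248730641219 0.06226539547705834
```

View pics/tr2wrist.png

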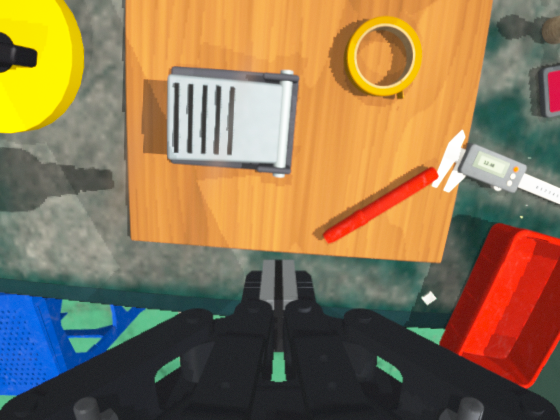

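The treadle plate is seen whole at (230,117), with the ribbed pad end at (190,117). Pressing there with the gripper shut.

Request:
play_rows([
  [[0, 0, 0, 0.3, -0.35, 0.2, -1], [0, 0, 0, 0.66, -0.78, 0.5, -1], [0, 0, 0, 0.66, -0.78, 0.8, -1], [0, 0, 0, 0.66, -0.78, 0.9, -1], [0, 0, 0, 0.66, -0.78, 0.9, -1]],
])

```text
clock: 37.72
tcp_pos: [0.4455, -0.3344, 0.1335]
eef_rot: [0.678, 0.735, 0.0, -0.005]
force: [-0.8, 0.4, -0.2]
opening: 0.004
grip_force: 0.0
```

Request:
play_rows([
  [[0, 0, 0, 0, 0, 0.3, -1], [0, 0, 0, 0, 0, 0.6, -1], [0, 0, 0, 0, 0, 0.7, -1], [0, 0, 0, 0, 0, 0.7, -1]],
])

```text
clock: 38.05
tcp_pos: [0.4494, -0.3386, 0.0658]
eef_rot: [0.678, 0.735, 0.0, -0.002]
force: [-1.1, 0.3, 0.9]
opening: 0.001
grip_force: 0.0
```

```bash
python3 - <<'E'
from h import *
to([.45,-.339,.034]); s=r.get_state(); print(s['force'],s['clock'])
E
```

```text
tcp [ 0.4494 -0.3386  0.0658] yaw 1.6523 shift/0.1 [-0.006  0.006  0.318]
[-1.06883414  0.31335399  0.8738658 ] 38.05
```

Request:
play_rows([
  [[0, 0, 0, 0, 0, 0.08, -1], [0, 0, 0, 0, 0, 0.14, -1], [0, 0, 0, 0, 0, 0.2, -1], [0, 0, 0, 0, 0, 0.25, -1], [0, 0, 0, 0, 0, 0.28, -1], [0, 0, 0, 0, 0, 0.28, -1]],
])

```text
clock: 38.55
tcp_pos: [0.4497, -0.3405, 0.0398]
eef_rot: [0.678, 0.735, -0.0, 0.001]
force: [-2.7, 0.2, 7.2]
opening: -0.001
grip_force: 3.5
```

Request:
play_rows([
  [[0, 0, 0, 0, 0, 0.02, -1], [0, 0, 0, 0, 0, 0.04, -1], [0, 0, 0, 0, 0, 0.05, -1], [0, 0, 0, 0, 0, 0.05, -1]],
])

```text
clock: 38.88
tcp_pos: [0.4492, -0.3405, 0.0352]
eef_rot: [0.678, 0.735, -0.001, 0.0]
force: [-5.0, -1.5, 8.4]
opening: 0.002
grip_force: 4.1
```

Request:
play_rows([
  [[0, 0, 0, 0, 0, 0.02, -1], [0, 0, 0, 0, 0, 0.03, -1], [0, 0, 0, 0, 0, 0.03, -1]],
])

```text
clock: 39.13
tcp_pos: [0.4492, -0.3405, 0.0327]
eef_rot: [0.678, 0.735, -0.001, 0.0]
force: [-6.9, -1.5, 12.9]
opening: 0.001
grip_force: 6.1
```

Request:
play_rows([
  [[0, 0, 0, 0, 0, 0.01, -1], [0, 0, 0, 0, 0, 0.02, -1], [0, 0, 0, 0, 0, 0.03, -1], [0, 0, 0, 0, 0, 0.03, -1], [0, 0, 0, 0, 0, 0.03, -1], [0, 0, 0, 0, 0, 0.03, -1], [0, 0, 0, 0, 0, 0.03, -1], [0, 0, 0, 0, 0, 0.03, -1]],
])

```text
clock: 39.8
tcp_pos: [0.4492, -0.3405, 0.0321]
eef_rot: [0.678, 0.735, -0.001, 0.001]
force: [-10.9, 3.3, 36.7]
opening: 0.0
grip_force: 17.9
```

```bash
python3 - <<'E'
from h import *
c,p,d=snap('side'); P=cloud(c,d)
m=(abs(P[...,0]-.48)<.08)&(abs(P[...,1]+.34)<.06)&(P[...,2]>.02)&(P[...,2]<.06)&(p.min(2)>60); q=P[m]
A=np.c_[q[:,:2],np.ones(len(q))]; k=q[:,2]<.045
for _ in range(8): f=np.linalg.lstsq(A[k],q[k,2],rcond=None)[0]; k=abs(A@f-q[:,2])<.003
print(f,k.sum(),len(q)); s=r.get_state(); print(s['tcp_pos'],s['force'])
E
```

```text
[0.00372264 0.00904836 0.03490925] 876 1074
[ 0.44922857 -0.34055851  0.03209627] [-10.68615954   3.19218121  36.34044098]
```

The treadle is flat on its stop and has been held there. Releasing.

Request:
play_rows([
  [[0, 0, 0, 0, 0, -0.05, -1], [0, 0, 0, 0, 0, -0.15, -1], [0, 0, 0, 0, 0, -0.25, -1], [0, 0, 0, 0, 0, -0.4, -1], [0, 0, 0, 0, 0, -0.7, -1], [0, 0, 0, 0, 0, -1, -1], [0, 0, 0, 0, 0, -1, -1]],
])

```text
clock: 40.43
tcp_pos: [0.4526, -0.3422, 0.1339]
eef_rot: [0.678, 0.735, -0.0, 0.005]
force: [1.0, -0.7, 0.5]
opening: 0.001
grip_force: 0.0
```

Request:
play_rows([
  [[0, 0, 0, 0, 0, -0.4, -1], [0, 0, 0, 0, 0, -0.8, -1], [0, 0, 0, 0, 0, -1, -1], [0, 0, 0, 0, 0, -1, -1], [0, 0, 0, 0, 0, -1, -1], [0, 0, 0, 0, 0, -1, -1]],
])

```text
clock: 40.93
tcp_pos: [0.4491, -0.339, 0.2273]
eef_rot: [0.678, 0.735, 0.0, -0.001]
force: [0.1, 0.4, -1.4]
opening: 0.0
grip_force: 0.0
```

```bash
python3 pm.py; python3 - <<'E'
from h import *
c,p,d=snap('side','end'); P=cloud(c,d)
m=(abs(P[...,0]-.48)<.1)&(abs(P[...,1]+.33)<.09)&(P[...,2]>.028)&(P[...,2]<.08); q=P[m]
A=np.c_[q[:,:2],np.ones(len(q))]; k=np.ones(len(q),bool)
for _ in range(8): f=np.linalg.lstsq(A[k],q[k,2],rcond=None)[0]; k=abs(A@f-q[:,2])<.003
print('slope',np.arctan(np.hypot(*f[:2])),k.sum())
c,p,d=snap('scene'); P=cloud(c,d)
m=(abs(P[...,2]-.034)<.005)&(np.hypot(P[...,0]-.467,P[...,1]-.35)<.1); print('cover',cv2.minEnclosingCircle(P[m][:,:2].astype(np.float32)))
E
```

```text
0.0003808603994372518 0.0 [ 0.11249581  0.44707969 -1.44398867] 40.9333 [ 0.44906735 -0.33902009  0.22729318]
wrist 0
scene 91 x [-0.0658  0.0556] y [-0.0586  0.0597]
side 351 x [-0.0698  0.0652] y [-0.0616  0.0587]
slope 0.2584366148702101 970
cover ((0.4662245213985443, 0.34923437237739563), 0.08085135370492935)
```

View pics/end.png

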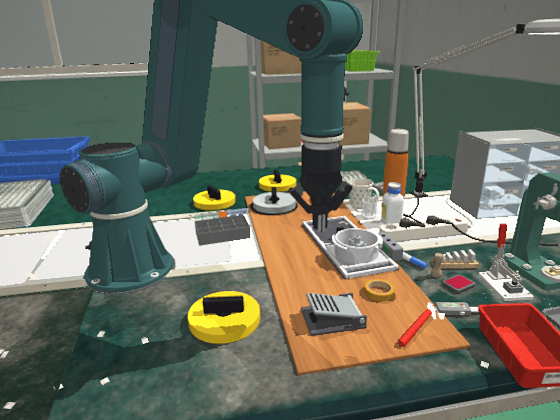

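The final side view shows the treadle back up at (335,310) with the gripper clear above it. The pot is on the plate at (355,243), the cover on the mat at (275,200), and the tape and marker haven't moved. Handing in.

```bash
python3 -c "
from station import r
print(r.sign_off())"
```

```text
the job is handed in; nothing more can be done
None
```

The job is handed in: the cover is flat on the mat, all five bushings present are in the pot, the pot is within about 2 mm of the weighing plate's centre, and the treadle was pressed to its stop, held and is back up. The hand-in call returned no verdict.

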